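Drag a sample tray out of a deep bench bay with a pull hook

ROBOT

A 6-joint arm with a two-finger parallel gripper is mounted at the origin on a cart in front of the work surface, level with it; the furniture and walls round the work are solid. World frame = base frame: x ahead of the robot, y to its left, z up, the work surface at z = 0. Lengths are in m, angles in rad, forces in N, time in s.
With the tool pointing down it reaches from about 0.275 to 0.975 m from the base axis. Payload 8.4 kg.
Tool frame: the origin (TCP) lies between the finger pads; the fingertips stand 14 mm ahead of it and the grasp point (between the pads) lies 5 mm behind it (manip.tip_reach is the distance from the TCP to the fingertips, in m); z points along the fingers, y is the direction in which the jaws open and shut (so a half turn about z gives the same grasp; the last joint's range is limited). The gripper opens to 92 mm and grips with 3 to 60 N. Pads are 20 mm wide; open, the fingers measure 128 mm over their backs; the gripper's body (75 mm by 189 mm) begins 69 mm behind the grasp point.
Start: joints at [-1.299, 0.353, 1.633, -0, 1.155, -0.002], TCP at [0.169, -0.602, 0.229] pointing down, gripper open.
Joint ranges: [-2.63, 2.63], [-0.92, 2.1], [0.06, 2.66], [-1.3, 4.44], [0, 2.69], [-3.02, 3.02]. Speed limits (rad/s): [2.22, 2.22, 2.79, 3.14, 3.14, 3.14].

INTERFACE

Orientations are given as a unit quaternion [x, y, z, w].
In Python, from plant import manip gives the robot as it stands.
- The arm moves only by the tool jog_arm, never from a script. Its argument "commands" is a list of rows, each a list of 5 numbers: the finger opening in cm, from 0 to 9.19, then the shift along the tool's x, y, z in cm, then the turn about the tool's z in degrees. In form: [[grip, dx, dy, dz, roll], ...]. A call has 1 to 5 rows; each row shifts and turns the pose as measured when the row begins, along the tool's axes as they then stand; what a row does not reach is not made up. A row lasts 1/10 s, in which the tool goes at most 50 mm and 8.59 degrees, less where a joint would pass 70% of its speed; a pose out of reach is approached as far as the arm can. A call with a gripper value outside its range is refused whole. The fingers move at their own pace and stop on an object; "grip_force" is the grip in N (left out, the last holds). Time passes only in rows, so rows that do not move let the fingers close. It gives the time, the measured TCP pose, the force and the opening at its end, in the units of the state.
- manip.get_obs(): the state, without advancing time (a new reading comes with each control period).
- manip.read_camera(name): name is "scene" or "top" or "wrist"; returns the picture (400x640x3 uint8, blue, green, red); there is no depth.
- manip.camera_info(name): a dict with "intrinsics" (3x3 intrinsics, pixels), "R" (3x3) and "t" (3): a world point X has camera coordinates R X + t. Camera axes: x right, y down, z forward; pixel columns grow to the right and rows downward; lengths in m; the calibration is good to about 2 mm. The wrist camera is an equidistant fisheye: a pixel r from the principal point sees the ray r / f radians off the axis. A picture is of the moment at which its call begins: read the wrist's pose just before it. camera_info takes no time and is no camera call; for the wrist camera it gives the pose at the moment of the call.
- manip.sign_off(): hands the job in, once; it reports no verdict.
Trained networks look in the newest picture that a camera, given by its name, has taken for a name from the list of things; names that differ only in an ending like _2 or _b are one class to them, and where a whole thing is asked for, a point or a joint stands for the part that bears it (a point fixed in the world has none). Each returns a list of dicts, best first, with "confidence" (0 to 1); they miss things now and then, are a little off and sometimes report something else, mostly with a low value. They report only what shows in the picture. A call takes as long as a camera call. They do not tell look-alikes from the thing itself.
- manip.regions_of(camera, target): "pixels" (400x640 bool, what is visible of it) and "extent" ([left, top, width, height] in pixels, round what is visible of it).
- manip.pinpoint(camera, target): "uv" ([column, row] in pixels: a listed point, or the origin of a listed thing).
The state is a dict: "time_s": time; "q": joint angles; "dq": joint speeds; "tau": joint torques, N m; "position": TCP position; "tcp_rot": TCP orientation; "contact_force": force on the tool from outside, world axes, zero at the start; "torque": the same for the moment, N m; "opening": finger opening in m.
Only numpy, scipy, OpenCV 4.12 (cv2) and the standard library are available. Lean on these libraries where they do the work, as an engineer would, in place of code of your own. Each camera call takes 0.05 s, during which the arm holds its last target.

TASK

The blue sample tray stands too deep in the low storage bay to be taken by hand: take the pull hook from its parking block, lower its prong behind the tray's front lip - feel for the gap to the left or right of the grey slide box that fills the middle of the tray - and drag the tray forward until it comes up firmly against the stop strip at the end of the apron. Do it with the hook alone (the gripper and arm must not touch the tray), without tipping the tray or slamming it into the stop. Then stand the hook upright on its parking block again, let go of it, and leave the vial, beaker and flask around the work where they are.

Things in the scene. Friction and masses are not known exactly. Their poses are not given: they have to be found in the camera images.
- bay: fixed white bay, open in front, on a grey board. Origin on the table under the middle of its mouth; x points into the bay, y left, z up. Inside y -70 to 70, x 0 to 190, z 8 (floor) to 130 mm (roof); on the rear of the roof (x over 110) dishes and tape up to z 170. Outside the board goes on as an apron to x = -100, with side rails to z 23 in line with the bay's walls.
- stop: black rubber stop strip with a yellow line, fixed across the apron's end. Origin at the foot of its inner face (which the tray meets), at x = -85, z = 8 mm of the bay; axes as the bay's; 22 mm high (top 30 mm over the table), 10 mm thick.
- tray: blue open tray, loose on the bay's floor, 114 (x) x 128 (y) x 36 mm, walls and floor 4 mm, about 0.35 kg. Origin: centre of its underside; x points into the bay, front lip at x = -57; at the start the lip is 50 to 75 mm inside the mouth. In it lies a loose grey slide box, 0.22 kg, 98 (x) x 71 mm (y), top 4 mm above the rim. The box fills the tray front to back.
- tray_lip (a point): middle of the top outer edge of the tray's front wall (x -57, y 0, z 36 mm of the tray); axes as the tray's. Behind the lip the slide box always covers the middle, up to 21 mm off it to either side (pose not given). Inner side walls are at y -60 and 60: on one side at least the gap beside the box is 22 mm or more, on the other there is often none.
- hook: pull hook, 0.3 kg, mostly in the handle. Origin: centre of its foot's underside; x along the shaft to the prong, z up when standing. Foot 90 x 34 x 8 mm; orange grip x -40 to 40, 26 wide (y), z 8 to 56, held across its width; shaft 12 wide, z 20 to 30, to x = 169; at its end a prong x 161 to 169, 12 wide, down to z = -20 (40 below the shaft).
- hook_tip (a point): middle of the prong's lower end (x = 165, y = 0, z = -20 mm of the hook); axes as the hook's.
- block: fixed wooden parking block 110 x 70 x 30 mm on the table; origin at the centre of its underside; the hook stands on it at the start with its prong hanging free beyond the edge.
- vial: loose amber vial with black cap, 38 mm diameter, 99 mm high; origin at the centre of its underside; to be left alone.
- beaker: loose clear beaker, 48 mm diameter, 58 mm high; origin at the centre of its underside; to be left alone.
- flask: loose small clear flask with white cap, 44 mm diameter, 104 mm high; origin at the centre of its underside; to be left alone.
Not all that is in view belongs to the job. There is more than one size of the block; the job needs the larger.

How it is judged:
By the outcome, as a careful person would: the job done as asked, in the order asked, and still so for the second after the job is handed in, with the robot touching nothing.
It also fails if it takes over 72 s, if anything falls off the work surface, if the arm or the gripper's body presses on something with over 40 N, if the wrist force passes 120 N, or if a joint passes its speed limit or range.

## Working session

There is one attempt and no reset: what is moved stays moved. The work goes in short steps, Python scripts to look and compute and a tool call to move; the robot and the scene stay as the last step left them, time stands still between calls to the robot, and variables do not carry over. Pictures are saved under pics/ and viewed, and the job is handed in when it is done.

Besides the shell and the picture viewer there is one more tool, called after "Emit:" as name(argument=value, ...) on one line, values as JSON. jog_arm: Moves the arm, as the interface text tells. Its arguments: {"type":"object","properties":{"commands":{"type":"array"},"grip_force":{"type":"number"}},"required":["commands"]}

```bash
ls; mkdir -p pics
python3 - <<'E'
from plant import manip
import cv2
print(manip.get_obs())
for n in("scene","top","wrist"):
    im=manip.read_camera(n); cv2.imwrite(f"pics/{n}0.png",im)
    c=manip.camera_info(n); print(n,c)
E
```

```text
pics
{'time_s': 0.0, 'q': array([-1.29940961e+00,  3.53633978e-01,  1.63411084e+00, -2.30020458e-05,
        1.15517999e+00, -2.35839515e-03]), 'dq': array([-0.00010301, -0.00101285, -0.00067822,  0.0026381 ,  0.00015281,
       -0.00014204]), 'tau': array([ 3.10849346e-04, -5.93833494e+01, -3.34220695e+01,  6.95161382e-02,
        2.32854247e-02, -1.38930400e-04]), 'position': array([ 0.16885709, -0.6012818 ,  0.22788249]), 'tcp_rot': array([ 9.90646712e-01,  1.36450167e-01, -9.97501555e-05, -6.58645857e-04]), 'contact_force': array([-0.61719827, -0.38605173,  0.3162576 ]), 'torque': array([-0.01162151, -0.04224197, -0.05969157]), 'opening': 0.09223099031137631}
scene {'intrinsics': array([[514.76942886,   0.        , 328.124909  ],
       [  0.        , 514.76942886, 197.98874211],
       [  0.        ,   0.        ,   1.        ]]), 'R': array([[ 8.66063123e-01, -4.99934474e-01, -4.35790821e-04],
       [-2.18698974e-01, -3.78079732e-01, -8.99570161e-01],
       [ 4.49561371e-01,  7.79179850e-01, -4.36776069e-01]]), 't': array([-0.55859183,  0.17051234,  1.32831702])}
top {'intrinsics': array([[371.14407654,   0.        , 315.26356938],
       [  0.        , 371.14407654, 205.14660835],
       [  0.        ,   0.        ,   1.        ]]), 'R': array([[-1.65553634e-04, -9.99959049e-01,  9.04837789e-03],
       [-9.91230493e-01, -1.03159538e-03, -1.32140253e-01],
       [ 1.32144176e-01, -8.99090438e-03, -9.91189730e-01]]), 't': array([-0.09014281,  0.60868565,  1.06784918])}
wrist {'intrinsics': array([[309.70691629,   0.        , 317.47809293],
       [  0.        , 309.70691629, 201.69686289],
       [  0.        ,   0.        ,   1.        ]]), 'R': array([[ 2.71160272e-01, -9.62534176e-01,  2.58286905e-04],
       [-9.20665858e-01, -2.59287041e-01,  2.91795491e-01],
       [-2.80796162e-01, -7.93611407e-02, -9.56480698e-01]]), 't': array([-0.6256077 , -0.03221981,  0.39161676])}
```

View pics/scene0.png

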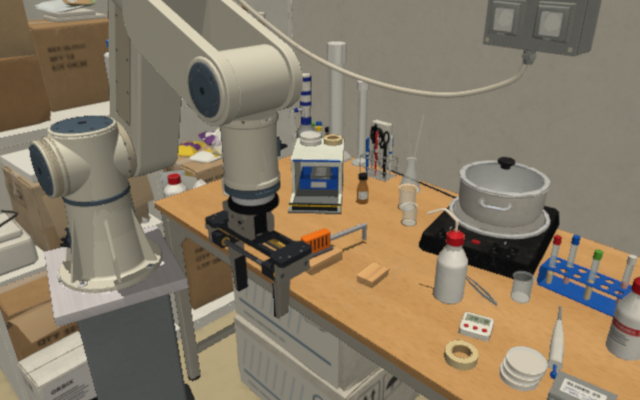

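View pics/top0.png

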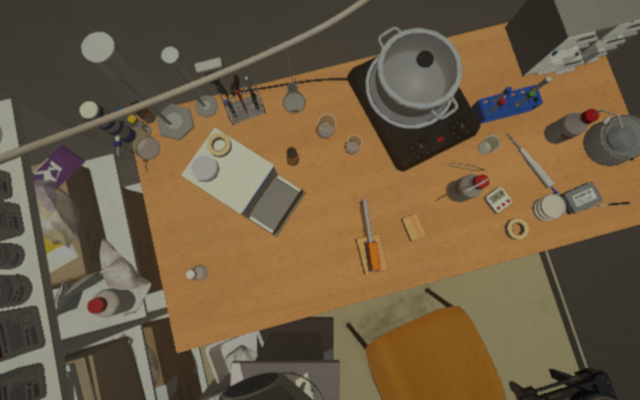

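View pics/wrist0.png

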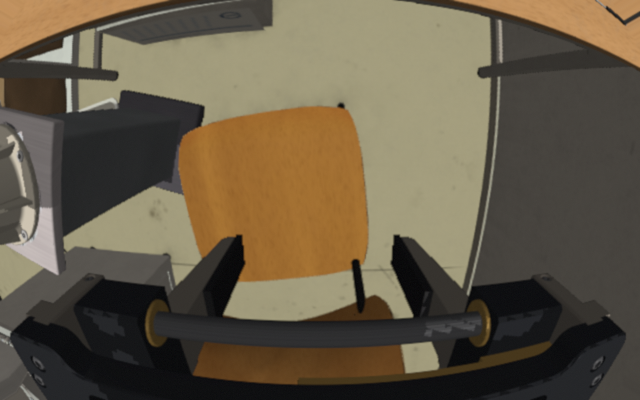

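The top view shows the bay at about (240,180), its apron end near (285,210), the hook and block at (371,245), and a small decoy block at (413,228). The vial is at about (292,157), with glass pieces at (326,127), (352,145) and (197,272). Next I'll run the detectors.

Run:
```python
from plant import manip
import cv2,numpy as np
for cam in("top","scene"):
    im=manip.read_camera(cam)
    for n in("bay","stop","tray","tray_lip","hook","hook_tip","block","vial","beaker","flask"):
        p=manip.pinpoint(cam,n)
        print(cam,n,[(np.round(d["uv"]).tolist(),round(d["confidence"],2)) for d in p[:3]])
t=cv2.imread("pics/top0.png"); s=cv2.imread("pics/scene0.png")
cv2.imwrite("pics/topcrop.png",cv2.resize(t[100:300,160:440],None,fx=2.8,fy=2.8,interpolation=cv2.INTER_CUBIC))
cv2.imwrite("pics/scenecrop.png",cv2.resize(s[110:310,200:440],None,fx=3,fy=3,interpolation=cv2.INTER_CUBIC))
```

```text
top bay [([264.0, 197.0], 0.92)]
top stop [([286.0, 210.0], 0.65)]
top tray []
top tray_lip []
top hook [([367.0, 253.0], 0.57)]
top hook_tip [([361.0, 202.0], 0.77), ([369.0, 254.0], 0.37)]
top block [([412.0, 226.0], 0.79), ([371.0, 252.0], 0.65), ([201.0, 272.0], 0.59)]
top vial [([294.0, 161.0], 0.63), ([362.0, 203.0], 0.53)]
top beaker [([354.0, 145.0], 0.57)]
top flask [([204.0, 273.0], 0.61)]
scene bay [([316.0, 194.0], 0.86)]
scene stop [([316.0, 210.0], 0.68)]
scene tray [([321.0, 181.0], 0.69)]
scene tray_lip [([315.0, 177.0], 0.7), ([230.0, 194.0], 0.62)]
scene hook [([314.0, 251.0], 0.86), ([410.0, 224.0], 0.24)]
scene hook_tip [([361.0, 237.0], 0.74)]
scene block [([373.0, 276.0], 0.57)]
scene vial [([359.0, 203.0], 0.86)]
scene beaker [([407.0, 224.0], 0.89)]
scene flask [([231.0, 193.0], 0.59)]
```

View pics/topcrop.png

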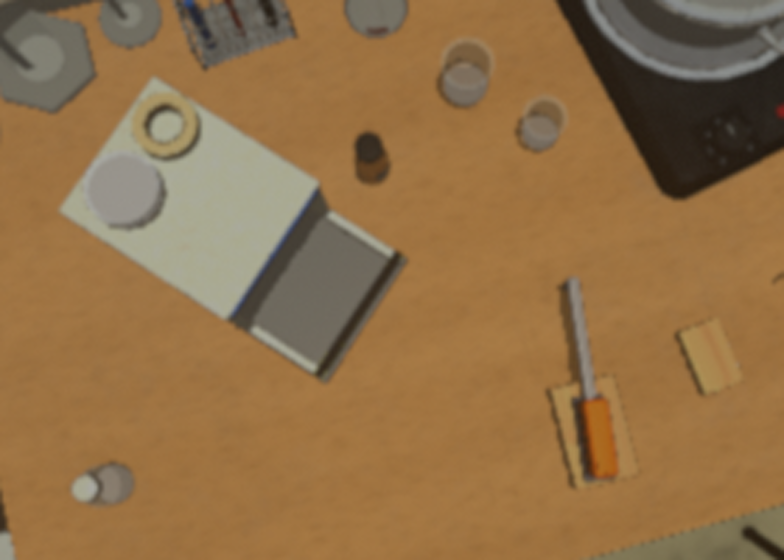

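View pics/scenecrop.png

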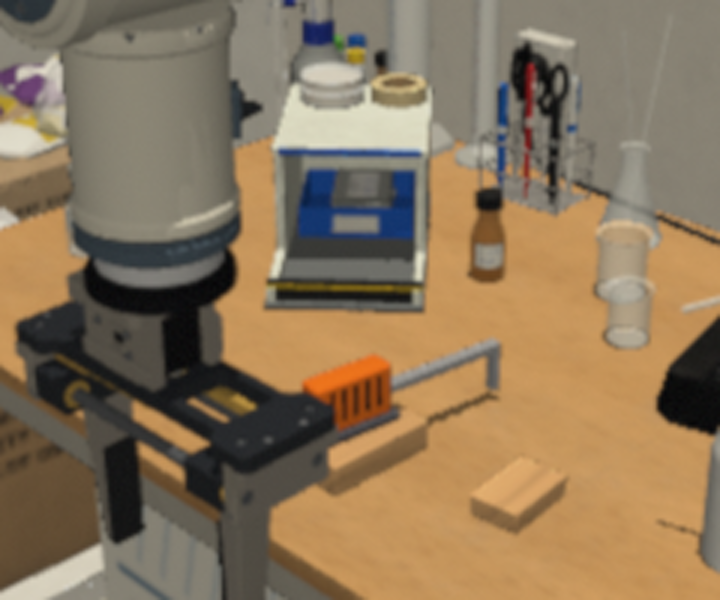

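Top crop (scale 2.8): the hook stands on the larger block at about (590,430). The second, shorter block at (710,357) is empty, so it is the decoy. In the scene crop the tray lip spans about 302 to 415, and the box sits slightly right of centre. I'll zoom in to get accurate corners.

Run:
```python
import cv2
t=cv2.imread("pics/top0.png"); s=cv2.imread("pics/scene0.png")
cv2.imwrite("pics/a1.png",cv2.resize(t[125:240,175:310],None,fx=5,fy=5,interpolation=cv2.INTER_CUBIC))
cv2.imwrite("pics/a2.png",cv2.resize(s[130:215,280:350],None,fx=7,fy=7,interpolation=cv2.INTER_CUBIC))
cv2.imwrite("pics/a3.png",cv2.resize(t[190:280,345:430],None,fx=6,fy=6,interpolation=cv2.INTER_CUBIC))
```

```text
(no output)
```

View pics/a1.png

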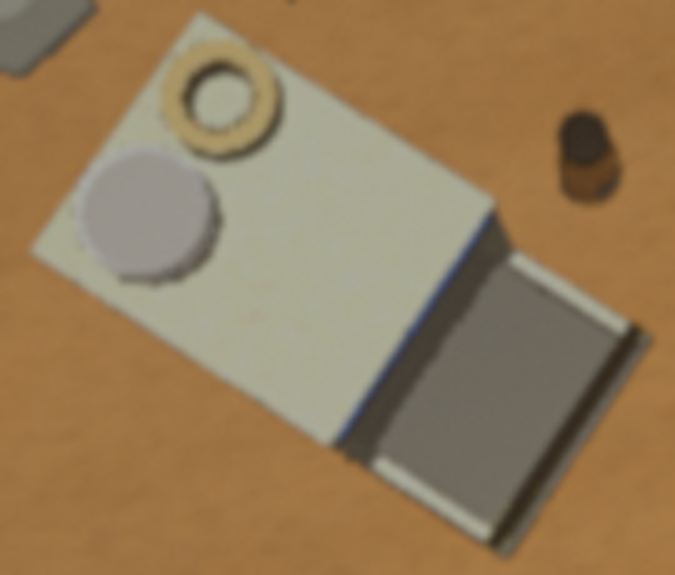

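View pics/a2.png

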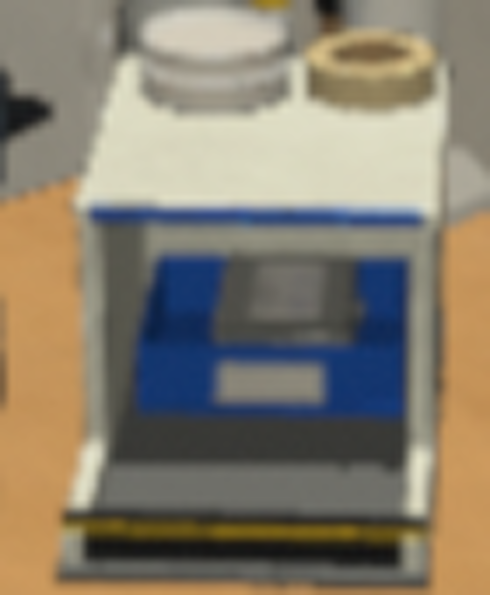

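View pics/a3.png

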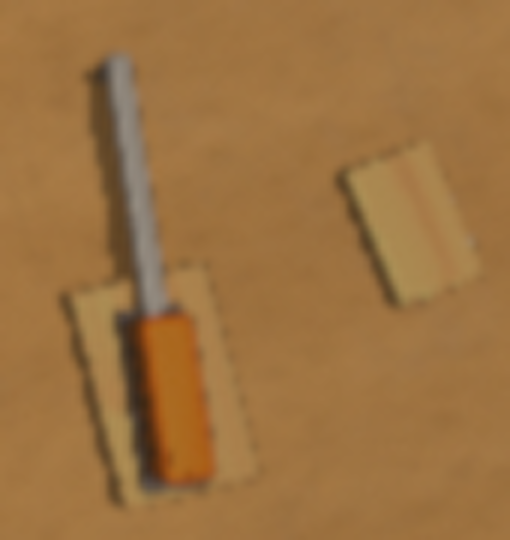

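```bash
cat > h.py <<'E'
from plant import manip
import numpy as np
def proj(c,X):
    X=np.atleast_2d(X); P=X@c["R"].T+c["t"]; K=c["intrinsics"]
    return np.c_[K[0,0]*P[:,0]/P[:,2]+K[0,2],K[1,1]*P[:,1]/P[:,2]+K[1,2]]
def pose(p,L):
    L=np.atleast_2d(np.array(L,float)); c,s=np.cos(p[2]),np.sin(p[2])
    return np.c_[p[0]+c*L[:,0]-s*L[:,1],p[1]+s*L[:,0]+c*L[:,1],L[:,2]]
def ray(c,uv,z):
    K=c["intrinsics"]; d=np.array([(uv[0]-K[0,2])/K[0,0],(uv[1]-K[1,2])/K[1,1],1.])@c["R"]
    o=-c["R"].T@c["t"]; return o+d*(z-o[2])/d[2]
E
python3 - <<'E'
from h import *
from scipy.optimize import least_squares
T=manip.camera_info("top");S=manip.camera_info("scene")
A=lambda l,f,o:np.array(l,float)/f+np.array(o)-0.4
top=A([(495,200),(335,443),(32,250),(200,12),(652,340),(505,555)],5,(175,125))
sc=A([(58,578),(430,580),(80,205),(440,212)],7,(280,130))
def f(p,full=0):
    y=.070+p[3]; z=p[4]
    Lt=[(0,-y,z),(0,y,z),(p[5],y,z),(p[5],-y,z),(-.1,-y,.006),(-.1,y,.006)]
    Ls=[(-.1,y,.002),(-.1,-y,.002),(0,y,z),(0,-y,z)]
    r=np.r_[proj(T,pose(p,Lt))-top,proj(S,pose(p,Ls))-sc]
    return r if full else r.ravel()
r=least_squares(f,[.55,.1,1.0,.005,.135,.195]);print(r.x,np.degrees(r.x[2]));print(np.round(f(r.x,1),1).tolist())
hk=A([(137,318),(185,312),(213,478),(163,487),(117,57)],6,(345,190))
g=lambda p:(proj(T,pose(p,[(.04,.013,.086),(.04,-.013,.086),(-.04,-.013,.086),(-.04,.013,.086),(.169,0,.06)]))-hk).ravel()
q=least_squares(g,[.45,-.1,0.]);print("hook",q.x,np.round(q.fun,1))
bl=A([(67,297),(205,263),(258,470),(125,505)],6,(345,190))
g=lambda p:(proj(T,pose(p,[(.055,.035,.03),(.055,-.035,.03),(-.055,-.035,.03),(-.055,.035,.03)]))-bl).ravel()
q=least_squares(g,[.45,-.1,0.]);print("block",q.x,np.round(q.fun,1))
B=r.x
lip=A([(143,342),(405,342),(217,342),(352,342)],7,(280,130))
c,s=np.cos(B[2]),np.sin(B[2])
for u in lip:
    w=ray(S,u,.044)-np.r_[B[:2],0]; print("lip bay",c*w[0]+s*w[1],-s*w[0]+c*w[1])
for n,cam,uv,z in (("vial",T,A((585,133),5,(175,125)),.099),("flask",T,np.array((190.5,273.5)),.104),("bkr",T,np.array((352,145)),.03)):
    w=ray(cam,uv,z); d=w-np.r_[B[:2],0]; print(n,w,"bay",c*d[0]+s*d[1],-s*d[0]+c*d[1])
E
```

```text
[0.64146514 0.0692304  0.99989598 0.01049752 0.13824042 0.19761169] 57.28981964646014
[[0.1, -0.2], [-0.8, -0.1], [0.1, -0.2], [0.1, -0.1], [-0.0, -0.8], [0.7, -0.0], [0.3, 0.2], [-0.5, 1.0], [-0.6, 0.2], [-0.7, 0.1]]
hook [ 0.45808495 -0.25417312  0.12724728] [-0.3 -0.1  0.8 -0.2  0.3  0.5 -0.5  0.2 -0.3 -0.5]
block [ 0.46571401 -0.25804574  0.24464433] [-0.  -0.8 -0.4 -0.8  0.6  0.8 -0.1  0.8]
lip bay 0.06471217465798633 0.058904952735477446
lip bay 0.07048430105671893 -0.06544363741988381
lip bay 0.06634256196355341 0.023781611898898176
lip bay 0.069316730466386 -0.04029073071176993
vial [ 0.75780544 -0.02114855  0.099     ] bay -0.013177066817068872 -0.14673031841004014
flask [0.41102187 0.2525504  0.104     ] bay 0.029718954945540152 0.2929626339430631
bkr [ 0.79753458 -0.20337846  0.03      ] bay -0.14503879062551933 -0.2786341936670113
```

Fit residuals are mostly below 1 px. Bay mouth: (0.641, 0.069), yaw 57.3°. Hook: (0.458, -0.254), yaw 7.3°. Block yaw: 14°. Lip: about x = 67 mm in the bay, with the wider gap on the left (+y). I'll move over the hook and check with the wrist camera.

```bash
cat >> h.py <<'E'
def st():
    o=manip.get_obs(); from scipy.spatial.transform import Rotation as Ro
    M=Ro.from_quat(o["tcp_rot"]).as_matrix(); return o,M
def to(x,y,z,yaw=None):
    o,M=st(); d=np.array([x,y,z])-o["position"]; yw=np.arctan2(M[1,0],M[0,0])
    print("t",o["time_s"],"pos",np.round(o["position"],4),"yaw",round(yw,4),"F",np.round(o["contact_force"],1),"op",round(o["opening"],4))
    print("tool cm",np.round(M.T@d*100,2),"roll deg",None if yaw is None else round(np.degrees(yw-yaw),2))
BAY=np.array([.6415,.0692,.9999])
def bayhook(bx,by,bz):  # bay coords of hook origin -> world
    return pose(BAY,[(bx,by,bz)])[0]
E
python3 -c "
from h import *
to(.458,-.254,.22,.127)"
```

```text
t 1.25 pos [ 0.169  -0.6017  0.2286] yaw 0.2738 F [-0.7 -0.4 -0.4] op 0.0918
tool cm [ 37.22 -25.66   0.86] roll deg 8.41
```

Emit:
jog_arm(commands=[[9, 3.7, -2.6, 0.1, 0], [9, 3.7, -2.6, 0.1, 0], [9, 3.7, -2.6, 0.1, 0], [9, 3.7, -2.6, 0.1, 0], [9, 3.7, -2.6, 0.1, 0]], grip_force=50)

```text
time_s: 1.75
position: [0.3133, -0.426, 0.2232]
tcp_rot: [0.991, 0.132, 0.0, 0.002]
contact_force: [1.0, -0.6, -0.3]
opening: 0.0903
```

Emit:
jog_arm(commands=[[9, 3.7, -2.6, 0.1, 0], [9, 3.7, -2.6, 0.1, 0], [9, 3.7, -2.6, 0.1, 0], [9, 3.7, -2.6, 0.1, 0], [9, 3.7, -2.6, 0.1, 8.4]])

```text
time_s: 2.25
position: [0.4607, -0.247, 0.2188]
tcp_rot: [0.998, 0.064, 0.001, 0.003]
contact_force: [0.6, -1.6, -0.1]
opening: 0.0903
```

```bash
python3 -c "
from h import *
to(.458,-.254,.22,.127)"
```

```text
t 2.25 pos [ 0.4607 -0.247   0.2188] yaw 0.128 F [ 0.6 -1.6 -0.1] op 0.0903
tool cm [-0.35  0.66 -0.12] roll deg 0.06
```

Emit:
jog_arm(commands=[[9, -0.35, 0.65, 0, 0], [9, 0, 0, 0, 0]])

```text
time_s: 2.45
position: [0.4613, -0.2496, 0.2189]
tcp_rot: [0.998, 0.064, 0.002, 0.003]
contact_force: [0.3, 0.3, 0.3]
opening: 0.09
```

```bash
cat >> h.py <<'E'
def wproj(c,X):
    X=np.atleast_2d(X);P=X@c["R"].T+c["t"];K=c["intrinsics"]
    n=np.hypot(P[:,0],P[:,1]);th=np.arctan2(n,P[:,2]);k=th/np.maximum(n,1e-9)
    return np.c_[K[0,0]*k*P[:,0]+K[0,2],K[1,1]*k*P[:,1]+K[1,2]]
E
python3 - <<'E'
from h import *
import cv2
to(.458,-.254,.22,.127)
c=manip.camera_info("wrist"); im=manip.read_camera("wrist")
top=manip.read_camera("top"); cv2.imwrite("pics/top1.png",top)
cv2.imwrite("pics/w1raw.png",im)
H=np.array([.4581,-.2542,.1272]);B=np.array([.4657,-.258,.2446])
def poly(p,L,col):
    u=wproj(c,pose(p,L)); cv2.polylines(im,[np.int32(u*8)],True,col,1,cv2.LINE_AA,3)
poly(H,[(.04,.013,.086),(.04,-.013,.086),(-.04,-.013,.086),(-.04,.013,.086)],(255,0,0))
poly(H,[(.04,.006,.06),(.169,.006,.06),(.169,-.006,.06),(.04,-.006,.06)],(255,0,255))
poly(B,[(.055,.035,.03),(.055,-.035,.03),(-.055,-.035,.03),(-.055,.035,.03)],(0,255,0))
cv2.imwrite("pics/w1.png",im)
E
```

```text
t 2.45 pos [ 0.4613 -0.2496  0.2189] yaw 0.1284 F [0.3 0.3 0.3] op 0.09
tool cm [-0.39  0.4  -0.1 ] roll deg 0.08
```

View pics/w1.png

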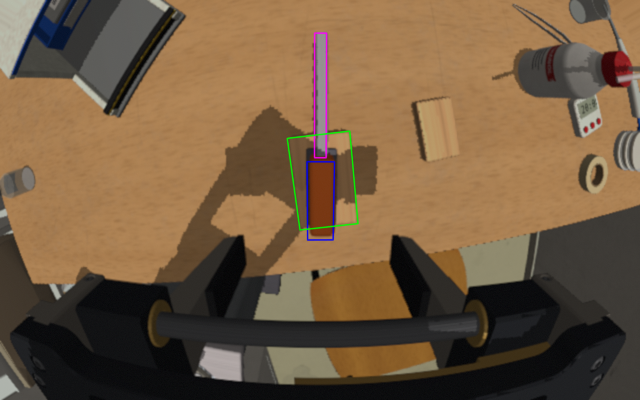

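The projected shaft and block lines fit sideways. The handle looks a few millimetres ahead of its box, so I'll enlarge it.

Run:
```python
import cv2
a=cv2.imread("pics/w1raw.png")[20:250,270:370];b=cv2.imread("pics/w1.png")[20:250,270:370]
cv2.imwrite("pics/w1c.png",cv2.convertScaleAbs(cv2.resize(cv2.hconcat([a,b]),None,fx=2.6,fy=2.6,interpolation=cv2.INTER_CUBIC),alpha=1.6))
```

```text
(no output)
```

View pics/w1c.png

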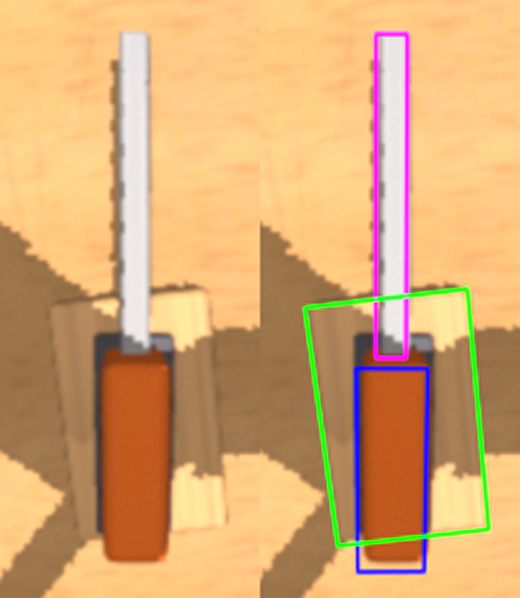

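The sideways fit is within 1 mm and the handle is about 3 mm further ahead. The hook is the one on the larger block. Descending.

Emit:
jog_arm(commands=[[9, 0, 0.4, 4, 0], [9, 0, 0.1, 4, 0], [9, 0, 0, 3.5, 0], [9, 0, 0, 2, 0]])

```text
time_s: 2.95
position: [0.4629, -0.2622, 0.0845]
tcp_rot: [0.998, 0.062, 0.006, 0.005]
contact_force: [-0.6, -0.2, -0.9]
opening: 0.0898
```

```bash
python3 -c "
from h import *
to(.461,-.2537,.062,.127)"
```

```text
t 2.95 pos [ 0.4629 -0.2622  0.0845] yaw 0.1242 F [-0.6 -0.2 -0.9] op 0.0898
tool cm [-0.11 -0.9   2.23] roll deg -0.16
```

Emit:
jog_arm(commands=[[9, -0.1, -0.8, 1.0, 0], [9, 0, 0, 0, 0]])

```text
time_s: 3.15
position: [0.4577, -0.255, 0.0714]
tcp_rot: [0.998, 0.061, 0.004, 0.004]
contact_force: [-0.1, -0.7, 0.2]
opening: 0.0902
```

```bash
python3 -c "
from h import *
to(.461,-.2537,.062,.127); print(st()[1])"
```

```text
t 3.15 pos [ 0.4577 -0.255   0.0714] yaw 0.1218 F [-0.1 -0.7  0.2] op 0.0902
tool cm [ 0.33 -0.09  0.94] roll deg -0.3
[[ 0.99255915  0.12145856  0.00861159]
 [ 0.12152406 -0.99255986 -0.00753838]
 [ 0.00763192  0.0085288  -0.9999345 ]]
```

Emit:
jog_arm(commands=[[9, 0.3, -0.1, 0.9, 0], [9, 0, 0, 0, 0]])

```text
time_s: 3.35
position: [0.4613, -0.2546, 0.0634]
tcp_rot: [0.998, 0.061, 0.005, 0.005]
contact_force: [-0.1, -0.3, -0.6]
opening: 0.0899
```

```bash
python3 -c "
from h import *
to(.461,-.2537,.062,.127); print(st()[1][:,2])"
```

```text
t 3.35 pos [ 0.4613 -0.2546  0.0634] yaw 0.1213 F [-0.1 -0.3 -0.6] op 0.0899
tool cm [-0.02 -0.09  0.14] roll deg -0.33
[ 0.01051457 -0.00866795 -0.99990715]
```

Emit:
jog_arm(commands=[[1.0, 0, 0, 0.1, 0], [1.0, 0, 0, 0, 0], [1.0, 0, 0, 0, 0], [1.0, 0, 0, 0, 0], [1.0, 0, 0, 0, 0]], grip_force=55)

```text
time_s: 3.85
position: [0.4634, -0.2557, 0.0651]
tcp_rot: [0.998, 0.061, 0.007, 0.006]
contact_force: [-0.2, 0.3, 0.5]
opening: 0.0519
```

Emit:
jog_arm(commands=[[1.0, 0, 0, 0, 0], [1.0, 0, 0, 0, 0], [1.0, 0, 0, 0, 0]])

```text
time_s: 4.15
position: [0.4636, -0.2556, 0.0654]
tcp_rot: [0.998, 0.061, 0.007, 0.006]
contact_force: [-0.2, 2.6, -0.6]
opening: 0.0275
```

```bash
python3 -c "
from h import *
to(.461,-.2537,.062,.127); print(st()[1][:,2])"
```

```text
t 4.15 pos [ 0.4636 -0.2556  0.0654] yaw 0.1221 F [-0.2  2.6 -0.6] op 0.0275
tool cm [-0.24 -0.23  0.33] roll deg -0.28
[ 0.01542142 -0.01135005 -0.99981666]
```

Emit:
jog_arm(commands=[[1.0, 0, 0, 0, 0], [1.0, 0, 0, 0, 0]])

```text
time_s: 4.35
position: [0.4635, -0.2555, 0.0654]
tcp_rot: [0.998, 0.061, 0.007, 0.006]
contact_force: [-0.6, 0.9, -0.1]
opening: 0.0258
```

```bash
python3 -c "
from h import *
to(.461,-.2537,.062,.127); print(st()[1][:,2])"
```

```text
t 4.35 pos [ 0.4635 -0.2555  0.0654] yaw 0.1221 F [-0.6  0.9 -0.1] op 0.0258
tool cm [-0.23 -0.21  0.34] roll deg -0.28
[ 0.01518273 -0.01103111 -0.99982388]
```

Emit:
jog_arm(commands=[[1.0, 0, 0, -1, 0], [1.0, 0, 0, -2.5, 0], [1.0, 0, 0, -3, 0], [1.0, 0, 0, -2, 0]])

```text
time_s: 4.75
position: [0.459, -0.253, 0.1505]
tcp_rot: [0.998, 0.061, 0.003, 0.004]
contact_force: [-0.0, 0.4, -2.7]
opening: 0.0254
```

Run:
```python
from h import *
import cv2
from scipy.spatial.transform import Rotation as Ro
M0=Ro.from_quat([.998,.061,.007,.006]).as_matrix();p0=np.array([.4635,-.2555,.0654])
tip0=np.array([.6218,-.2332,.010]); print("tip in tool",M0.T@(tip0-p0))
o,M=st();to(.461,-.2537,.15,.127);print(M[:,2]); tip=o["position"]+M@M0.T@(tip0-p0);print("tip pred",tip)
im=manip.read_camera("scene"); S=manip.camera_info("scene"); print("pred px",proj(S,tip),manip.pinpoint("scene","hook_tip")[:2])
cv2.imwrite("pics/s2.png",cv2.resize(im[130:330,260:460],None,fx=3,fy=3))
im=manip.read_camera("wrist");cv2.imwrite("pics/w2.png",im)
```

```text
tip in tool [ 0.1590901  -0.00357899  0.0574706 ]
t 4.75 pos [ 0.459  -0.253   0.1505] yaw 0.1222 F [-0.   0.4 -2.7] op 0.0254
tool cm [0.19 0.09 0.05] roll deg -0.28
[ 0.00697678 -0.00690305 -0.99995184]
tip pred [ 0.61690439 -0.23044391  0.09395801]
pred px [[361.89097752 212.18624783]] [{'uv': [362.4, 211.0], 'confidence': 0.92}]
```

View pics/s2.png

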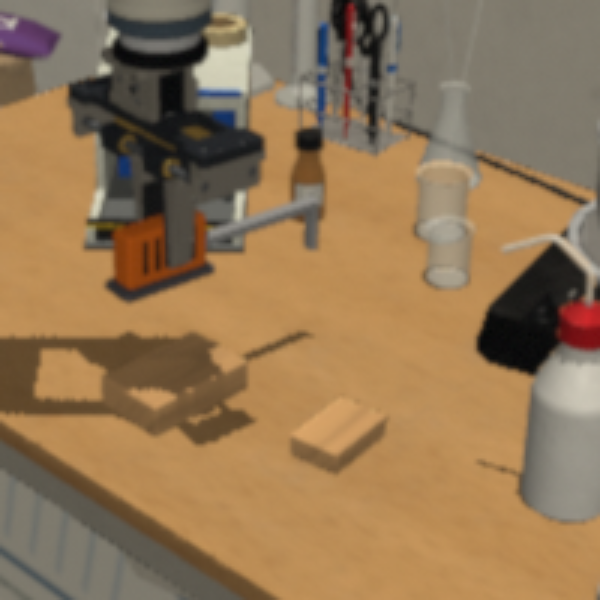

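View pics/w2.png

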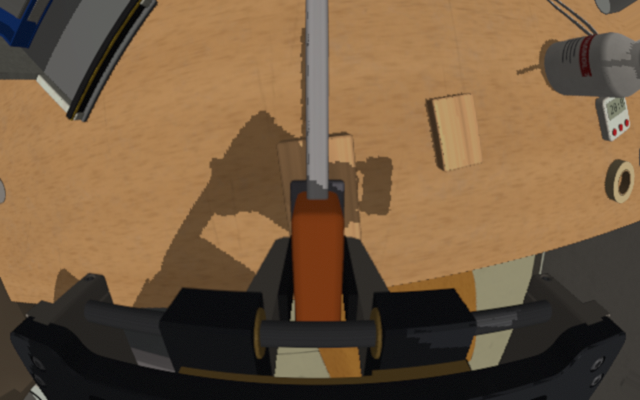

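The scene view shows the hook held level, with the tip at the predicted pixel (362,211). The block is empty behind it. Now I'll rotate to the bay's yaw.

Emit:
jog_arm(commands=[[1.0, 0, 0, 0, -8.5], [1.0, 0, 0, 0, -8.5], [1.0, 0, 0, 0, -8.5], [1.0, 0, 0, 0, -8.5], [1.0, 0, 0, 0, -8.5]])

```text
time_s: 5.4
position: [0.4556, -0.2513, 0.143]
tcp_rot: [0.906, 0.424, -0.0, 0.002]
contact_force: [-0.4, 0.2, -3.3]
opening: 0.0254
```

Emit:
jog_arm(commands=[[1.0, 0, 0, 0, -8], [1.0, 0, 0, 0, 0]])

```text
time_s: 5.6
position: [0.4537, -0.2503, 0.1398]
tcp_rot: [0.872, 0.49, -0.002, -0.0]
contact_force: [0.5, 0.5, -2.9]
opening: 0.0255
```

```bash
cat >> h.py <<'E'
TT=np.array([.1591,-.0036,.0575])
def tipto(bx,by,z,yaw=.9999):
    o,M=st(); tip=o["position"]+M@TT; c,s=np.cos(BAY[2]),np.sin(BAY[2]); d=tip[:2]-BAY[:2]
    print("tip bay",np.round([c*d[0]+s*d[1],-s*d[0]+c*d[1],tip[2]],4),"toolz",np.round(M[:,2],4))
    yw=np.arctan2(M[1,0],M[0,0]); a=yaw-yw; R=np.array([[np.cos(a),-np.sin(a),0],[np.sin(a),np.cos(a),0],[0,0,1]])
    tgt=pose(BAY,[(bx,by,z)])[0]; p=tgt-R@M@TT
    f=o["contact_force"]; print("F bay",np.round([c*f[0]+s*f[1],-s*f[0]+c*f[1],f[2]],1))
    to(*p,yaw)
E
python3 -c "
from h import *
tipto(-.06,.041,.065)"
```

```text
tip bay [-0.2116 -0.0071  0.0818] toolz [-0.0037 -0.0014 -1.    ]
F bay [ 0.7 -0.2 -2.9]
t 5.6 pos [ 0.4537 -0.2503  0.1398] yaw 1.0239 F [ 0.5  0.5 -2.9] op 0.0255
tool cm [15.27 -4.82  1.65] roll deg 1.37
```

Emit:
jog_arm(commands=[[1.0, 3, -1.2, -0.1, 1.4], [1.0, 4, -1.2, 0, 0], [1.0, 4, -1.2, 0, 0], [1.0, 3, -1.0, 0, 0], [1.0, 0, 0, -0.1, 0]])

```text
time_s: 6.1
position: [0.4894, -0.1037, 0.1362]
tcp_rot: [0.884, 0.467, -0.004, -0.002]
contact_force: [-0.1, -0.2, -2.7]
opening: 0.026
```

Run:
```python
from h import *
import cv2
tipto(-.03,.041,.065)
c=manip.camera_info("wrist");im=manip.read_camera("wrist");o,M=st();tip=o["position"]+M@TT
print(wproj(c,tip)); cv2.imwrite("pics/w3.png",im)
s=manip.read_camera("scene");print("pred",proj(manip.camera_info("scene"),tip),manip.pinpoint("scene","hook_tip")[:2])
cv2.imwrite("pics/s3.png",cv2.resize(s[120:240,250:400],None,fx=5,fy=5,interpolation=cv2.INTER_CUBIC))
```

```text
tip bay [-0.0688  0.0341  0.0779] toolz [-9.8e-03  2.0e-04 -1.0e+00]
F bay [-0.3 -0.1 -2.7]
t 6.1 pos [ 0.4894 -0.1037  0.1362] yaw 0.971 F [-0.1 -0.2 -2.7] op 0.026
tool cm [ 3.89 -0.34  1.27] roll deg -1.66
[[310.72118402   5.76444707]]
pred [[303.71452299 186.17520321]] []
```

View pics/w3.png

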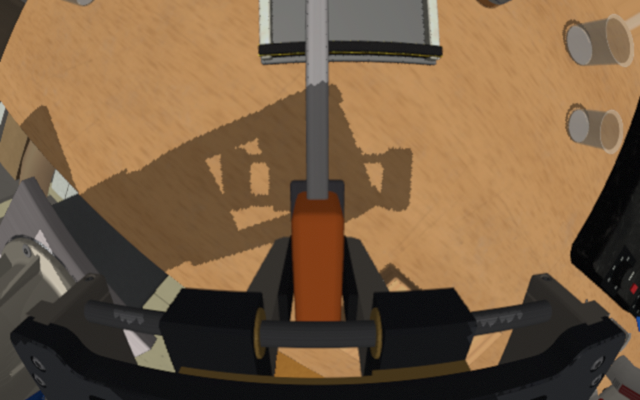

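View pics/s3.png

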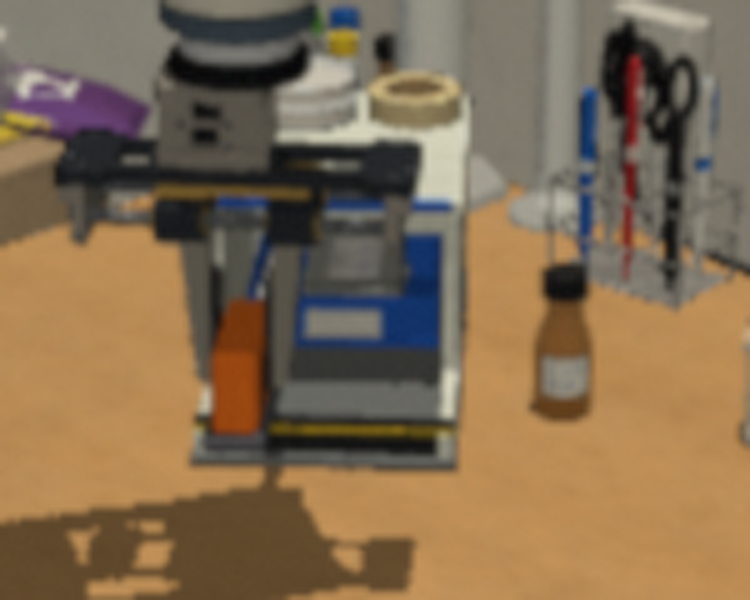

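The wrist view shows the stop strip spanning columns 260 to 441 at row about 47, with the shaft at column 317, left of its middle. I'll check this against the bay fit.

Run:
```python
from h import *
c=manip.camera_info("wrist")
print(wproj(c,pose(BAY,[(-.095,.08,.03),(-.095,-.08,.03),(-.1,.08,.008),(-.1,-.08,.008),(-.085,.08,.03),(-.085,-.08,.03)])))
```

```text
[[256.50122238  51.41652161]
 [442.33301361  52.51702748]
 [261.3870367   60.73636751]
 [433.83380906  61.0978955 ]
 [256.25604864  40.26088072]
 [441.89826718  41.72050026]]
```

Run:
```python
import cv2
a=cv2.imread("pics/w3.png")[0:80,230:470]
cv2.imwrite("pics/w3c.png",cv2.resize(a,None,fx=3.3,fy=3.3,interpolation=cv2.INTER_CUBIC))
```

```text
(no output)
```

View pics/w3c.png

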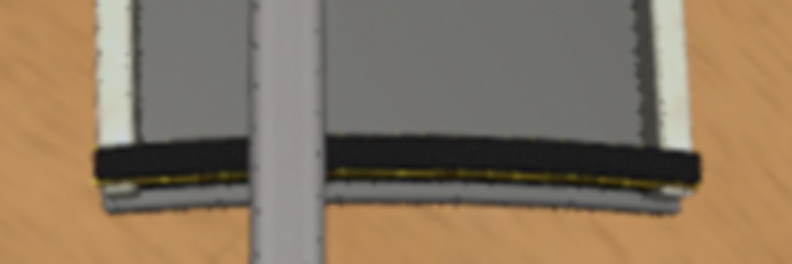

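The lateral fit agrees within 1 mm and the stop may be about 3 mm nearer than fitted. I'll fix yaw and y, lower to the entry height, then check.

Emit:
jog_arm(commands=[[1.0, 2.5, -0.4, 0.4, -1.7], [1.0, 2, 0, 0.3, 0], [1.0, 0, 0, 0, 0]])

```text
time_s: 6.55
position: [0.5101, -0.07, 0.1285]
tcp_rot: [0.879, 0.476, -0.005, -0.002]
contact_force: [-0.4, -0.2, -2.9]
opening: 0.0255
```

```bash
python3 -c "
from h import *
tipto(.09,.041,.066)"
```

```text
tip bay [-0.0294  0.0383  0.0699] toolz [-0.0103 -0.0019 -0.9999]
F bay [-0.4  0.2 -2.9]
t 6.55 pos [ 0.5101 -0.07    0.1285] yaw 0.993 F [-0.4 -0.2 -2.9] op 0.0255
tool cm [11.95 -0.24  0.3 ] roll deg -0.39
```

Emit:
jog_arm(commands=[[1.0, 2.5, -0.1, 0.1, -0.4], [1.0, 2.5, -0.1, 0, 0], [1.0, 2.5, 0, 0, 0], [1.0, 1.5, 0, 0, 0], [1.0, 0, 0, 0, 0]])

```text
time_s: 7.05
position: [0.5566, 0.0012, 0.1256]
tcp_rot: [0.88, 0.475, -0.007, -0.001]
contact_force: [-0.0, -0.3, -2.5]
opening: 0.0252
```

Run:
```python
from h import *
import cv2
tipto(.09,.041,.066)
s=manip.read_camera("scene")
cv2.imwrite("pics/s4.png",cv2.resize(s[110:230,270:370],None,fx=5,fy=5,interpolation=cv2.INTER_CUBIC))
```

```text
tip bay [0.0554 0.0371 0.0665] toolz [-0.0135 -0.004  -0.9999]
F bay [-0.3 -0.1 -2.5]
t 7.05 pos [0.5566 0.0012 0.1256] yaw 0.9892 F [-0.  -0.3 -2.5] op 0.0252
tool cm [ 3.46 -0.25  0.01] roll deg -0.62
```

View pics/s4.png

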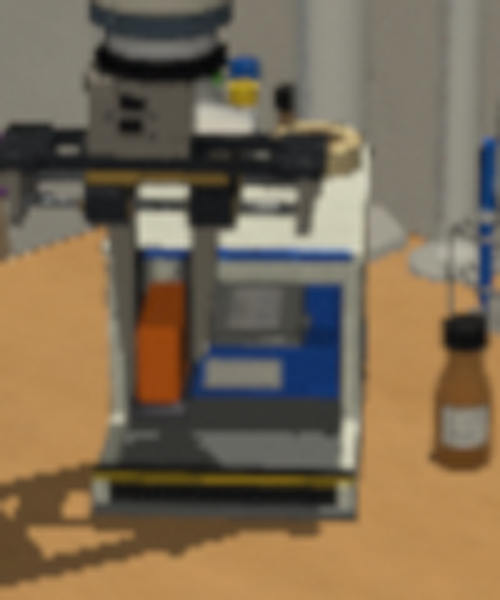

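The scene view shows the hook entering on the left side, with nothing touched. Going in another 3.5 cm.

Emit:
jog_arm(commands=[[1.0, 2.2, -0.3, -0.1, -0.6], [1.0, 1.8, -0.2, -0.1, 0], [1.0, 0, 0, -0.1, 0]])

```text
time_s: 7.4
position: [0.5721, 0.0341, 0.1277]
tcp_rot: [0.878, 0.478, -0.009, -0.002]
contact_force: [-0.7, 0.2, -3.0]
opening: 0.0256
```

```bash
python3 -c "
from h import *
tipto(.09,.041,.025)"
```

```text
tip bay [0.0913 0.0431 0.068 ] toolz [-0.0169 -0.0056 -0.9998]
F bay [-0.3  0.7 -3. ]
t 7.4 pos [0.5721 0.0341 0.1277] yaw 0.9963 F [-0.7  0.2 -3. ] op 0.0256
tool cm [-0.06  0.32  4.3 ] roll deg -0.21
```

Lowering carefully and watching Fz (baseline -2.9 N, the hook's weight).

Emit:
jog_arm(commands=[[1.0, 0, 0.1, 0.9, 0], [1.0, 0, 0, 0.9, 0]])

```text
time_s: 7.6
position: [0.5728, 0.0324, 0.1097]
tcp_rot: [0.878, 0.478, -0.008, -0.001]
contact_force: [0.4, -0.2, -3.4]
opening: 0.0259
```

Emit:
jog_arm(commands=[[1.0, 0, 0, 0.6, 0], [1.0, 0, 0, 0.4, 0]])

```text
time_s: 7.8
position: [0.5711, 0.0312, 0.0974]
tcp_rot: [0.879, 0.477, -0.01, -0.001]
contact_force: [-1.0, -0.7, -1.9]
opening: 0.0257
```

```bash
python3 -c "
from h import *
tipto(.09,.041,.025)"
```

```text
tip bay [0.0882 0.0423 0.0375] toolz [-0.018  -0.0067 -0.9998]
F bay [-1.1  0.4 -1.9]
t 7.8 pos [0.5711 0.0312 0.0974] yaw 0.9956 F [-1.  -0.7 -1.9] op 0.0257
tool cm [0.2  0.21 1.24] roll deg -0.25
```

Emit:
jog_arm(commands=[[1.0, 0.1, 0.1, 0.6, 0], [1.0, 0, 0, 0.4, 0], [1.0, 0, 0, 0, 0]])

```text
time_s: 8.1
position: [0.5713, 0.0308, 0.0852]
tcp_rot: [0.879, 0.477, -0.011, -0.002]
contact_force: [0.2, -1.2, -3.3]
opening: 0.0259
```

Run:
```python
from h import *
import cv2
tipto(.06,.041,.024)
s=manip.read_camera("scene")
cv2.imwrite("pics/s5.png",cv2.resize(s[110:230,270:370],None,fx=5,fy=5,interpolation=cv2.INTER_CUBIC))
```

```text
tip bay [0.0879 0.0419 0.025 ] toolz [-0.0203 -0.0069 -0.9998]
F bay [-0.9 -0.8 -3.3]
t 8.1 pos [0.5713 0.0308 0.0852] yaw 0.9949 F [ 0.2 -1.2 -3.3] op 0.0259
tool cm [-2.78  0.18  0.15] roll deg -0.29
```

View pics/s5.png

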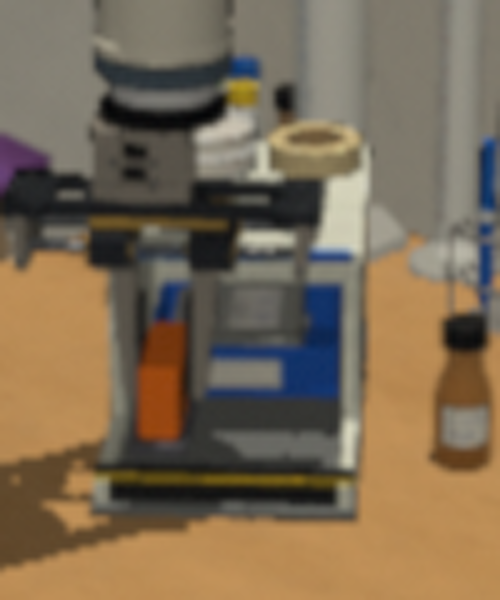

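The prong is 19 mm below the rim with no contact force, so it is in the gap. Pulling forward slowly.

Emit:
jog_arm(commands=[[1.0, -0.5, 0, -0.05, -0.2], [1.0, -0.6, 0, -0.05, 0], [1.0, -0.6, 0, -0.05, 0]])

```text
time_s: 8.45
position: [0.5624, 0.0161, 0.0879]
tcp_rot: [0.878, 0.479, -0.01, -0.002]
contact_force: [-0.3, -0.4, -2.9]
opening: 0.0253
```

```bash
python3 -c "
from h import *
tipto(.04,.041,.024)"
```

```text
tip bay [0.0708 0.0422 0.0279] toolz [-0.0188 -0.0068 -0.9998]
F bay [-0.5  0.1 -2.9]
t 8.45 pos [0.5624 0.0161 0.0879] yaw 0.9998 F [-0.3 -0.4 -2.9] op 0.0253
tool cm [-3.07  0.12  0.44] roll deg -0.0
```

Emit:
jog_arm(commands=[[1.0, -0.5, 0.05, 0.1, 0], [1.0, -0.5, 0, 0.1, 0], [1.0, -0.5, 0, 0, 0]])

```text
time_s: 8.75
position: [0.5559, 0.0023, 0.0873]
tcp_rot: [0.878, 0.479, -0.007, -0.001]
contact_force: [2.1, 1.8, -3.7]
opening: 0.0253
```

```bash
python3 -c "
from h import *
tipto(.04,.041,.024)"
```

```text
tip bay [0.0558 0.0397 0.0279] toolz [-0.0139 -0.0056 -0.9999]
F bay [ 2.7 -0.8 -3.7]
t 8.75 pos [0.5559 0.0023 0.0873] yaw 0.9983 F [ 2.1  1.8 -3.7] op 0.0253
tool cm [-1.58 -0.1   0.41] roll deg -0.09
```

Contact: +2.7 N along the bay's x, as expected for sliding friction. Dragging on.

Emit:
jog_arm(commands=[[1.0, -0.9, 0, 0.05, 0], [1.0, -0.9, 0, 0.05, 0], [1.0, -0.9, 0, 0, 0]])

```text
time_s: 9.05
position: [0.541, -0.0217, 0.0868]
tcp_rot: [0.878, 0.479, -0.006, -0.001]
contact_force: [1.2, 2.1, -3.2]
opening: 0.0254
```

Run:
```python
from h import *
import cv2
tipto(-.06,.041,.024)
s=manip.read_camera("scene")
cv2.imwrite("pics/s6.png",cv2.resize(s[110:230,270:370],None,fx=5,fy=5,interpolation=cv2.INTER_CUBIC))
```

```text
tip bay [0.0277 0.0392 0.0277] toolz [-0.012  -0.0051 -0.9999]
F bay [ 2.5  0.1 -3.2]
t 9.05 pos [ 0.541  -0.0217  0.0868] yaw 0.9984 F [ 1.2  2.1 -3.2] op 0.0254
tool cm [-8.76 -0.14  0.46] roll deg -0.08
```

View pics/s6.png

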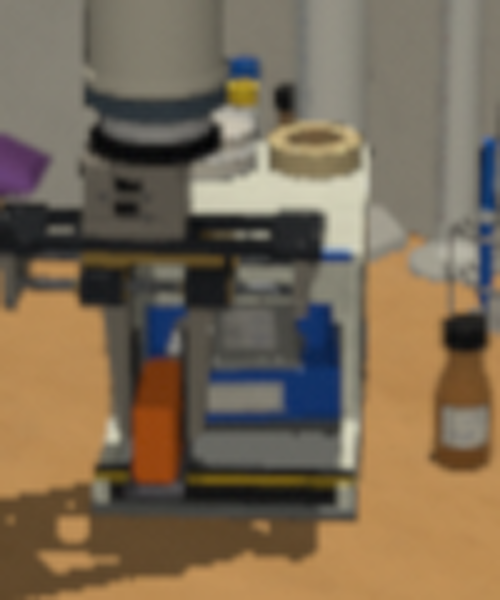

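The tray is following straight and level. Continuing.

Emit:
jog_arm(commands=[[1.0, -0.9, 0, 0.05, 0], [1.0, -0.9, 0, 0.05, 0], [1.0, -0.9, 0, 0.05, 0], [1.0, -0.9, 0, 0.05, 0], [1.0, -0.9, 0, 0, 0]])

```text
time_s: 9.6
position: [0.5149, -0.0632, 0.0858]
tcp_rot: [0.878, 0.478, -0.006, -0.0]
contact_force: [3.4, 3.3, -1.7]
opening: 0.0254
```

```bash
python3 -c "
from h import *
tipto(-.06,.041,.026)"
```

```text
tip bay [-0.0212  0.0386  0.0268] toolz [-0.0103 -0.0048 -0.9999]
F bay [ 4.6 -1.  -1.7]
t 9.6 pos [ 0.5149 -0.0632  0.0858] yaw 0.9977 F [ 3.4  3.3 -1.7] op 0.0254
tool cm [-3.88 -0.2   0.12] roll deg -0.13
```

Emit:
jog_arm(commands=[[1.0, -0.8, 0, 0, 0], [1.0, -0.8, 0, 0, 0], [1.0, -0.7, 0, 0, 0], [1.0, -0.6, 0, 0, 0]])

```text
time_s: 10.0
position: [0.497, -0.0901, 0.086]
tcp_rot: [0.878, 0.478, -0.006, -0.001]
contact_force: [2.6, 2.4, -1.8]
opening: 0.0261
```

Run:
```python
from h import *
import cv2
tipto(-.08,.041,.026)
s=manip.read_camera("scene")
cv2.imwrite("pics/s7.png",cv2.resize(s[110:230,270:370],None,fx=5,fy=5,interpolation=cv2.INTER_CUBIC))
s=manip.read_camera("wrist")
cv2.imwrite("pics/w7.png",s)
```

```text
tip bay [-0.0537  0.0391  0.0269] toolz [-0.0114 -0.0049 -0.9999]
F bay [ 3.4 -0.9 -1.8]
t 10.0 pos [ 0.497  -0.0901  0.086 ] yaw 0.9972 F [ 2.6  2.4 -1.8] op 0.0261
tool cm [-2.63 -0.14  0.12] roll deg -0.15
```

View pics/s7.png

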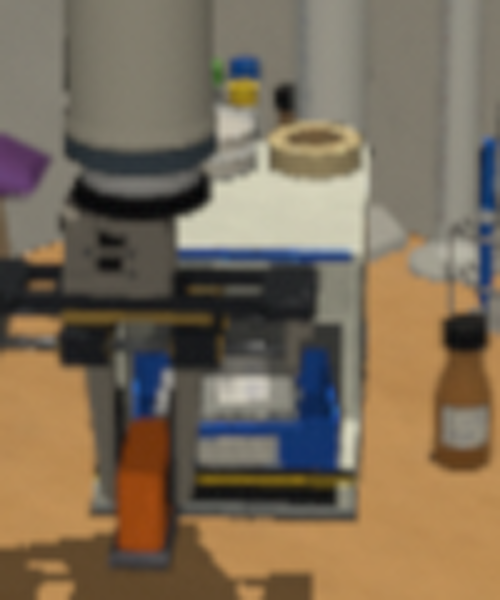

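View pics/w7.png

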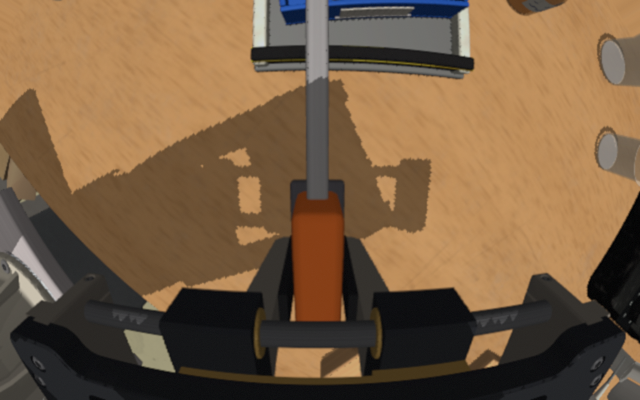

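The wrist view shows the lip at row 20 or so and the stop at row 48, about 25 mm of gap, with the tray slightly yawed. Slowing down.

Emit:
jog_arm(commands=[[1.0, -0.4, 0, 0, 0], [1.0, -0.4, 0, 0, 0], [1.0, -0.35, 0, 0, 0], [1.0, -0.3, 0, 0, 0]])

```text
time_s: 10.5
position: [0.4878, -0.1029, 0.0857]
tcp_rot: [0.878, 0.478, -0.007, -0.001]
contact_force: [2.1, 1.7, -3.4]
opening: 0.0255
```

Emit:
jog_arm(commands=[[1.0, -0.25, 0, 0, 0], [1.0, -0.25, 0, 0, 0]])

```text
time_s: 10.7
position: [0.4849, -0.1074, 0.0857]
tcp_rot: [0.878, 0.478, -0.007, -0.001]
contact_force: [1.9, 3.0, -3.9]
opening: 0.0263
```

```bash
python3 -c "
from h import *
tipto(-.08,.041,.026)"
```

```text
tip bay [-0.0748  0.0401  0.0264] toolz [-0.0135 -0.005  -0.9999]
F bay [ 3.5  0.1 -3.9]
t 10.7 pos [ 0.4849 -0.1074  0.0857] yaw 0.998 F [ 1.9  3.  -3.9] op 0.0263
tool cm [-0.52 -0.05  0.05] roll deg -0.11
```

Emit:
jog_arm(commands=[[1.0, -0.2, 0, 0, 0], [1.0, -0.2, 0, 0, 0]])

```text
time_s: 10.9
position: [0.4838, -0.1097, 0.0856]
tcp_rot: [0.878, 0.478, -0.005, -0.001]
contact_force: [10.3, 15.9, -12.6]
opening: 0.0255
```

Emit:
jog_arm(commands=[[1.0, -0.2, 0, 0, 0], [1.0, -0.2, 0, 0, 0]])

```text
time_s: 11.1
position: [0.4834, -0.1099, 0.0849]
tcp_rot: [0.879, 0.477, -0.003, -0.003]
contact_force: [10.2, 17.4, -13.5]
opening: 0.0256
```

Run:
```python
from h import *
import cv2
tipto(-.08,.041,.026)
s=manip.read_camera("wrist")
cv2.imwrite("pics/w8.png",cv2.resize(s[0:90,230:490],None,fx=3,fy=3,interpolation=cv2.INTER_CUBIC))
```

```text
tip bay [-0.0771  0.0394  0.0272] toolz [-0.0074  0.0029 -1.    ]
F bay [ 20.2   0.8 -13.5]
t 11.1 pos [ 0.4834 -0.1099  0.0849] yaw 0.9941 F [ 10.2  17.4 -13.5] op 0.0256
tool cm [-0.29 -0.07  0.12] roll deg -0.33
```

View pics/w8.png

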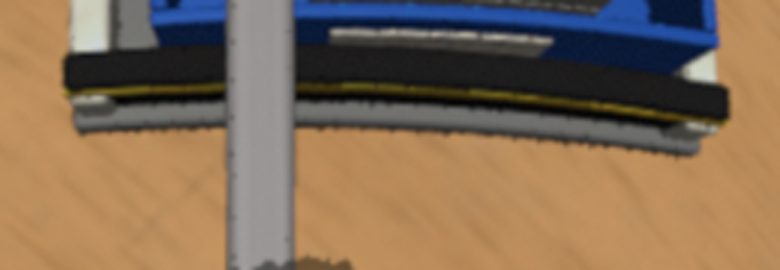

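Run:
```python
from h import *
import cv2
s=manip.read_camera("scene");S=manip.camera_info("scene")
cv2.imwrite("pics/s9.png",cv2.resize(s[130:240,280:360],None,fx=6,fy=6,interpolation=cv2.INTER_CUBIC))
s=manip.read_camera("wrist");c=manip.camera_info("wrist")
u=wproj(c,pose(BAY,[(-.085,.064,.044),(-.085,.0,.044),(-.085,-.064,.044),(-.095,.08,.03),(-.095,-.08,.03)]));print((u-[230,0])*3)
```

```text
[[122.16855915  25.38070433]
 [425.15486815  24.89795023]
 [700.57747198  58.35485934]
 [ 61.66131575  88.87107259]
 [735.29923986 120.4458377 ]]
```

View pics/s9.png

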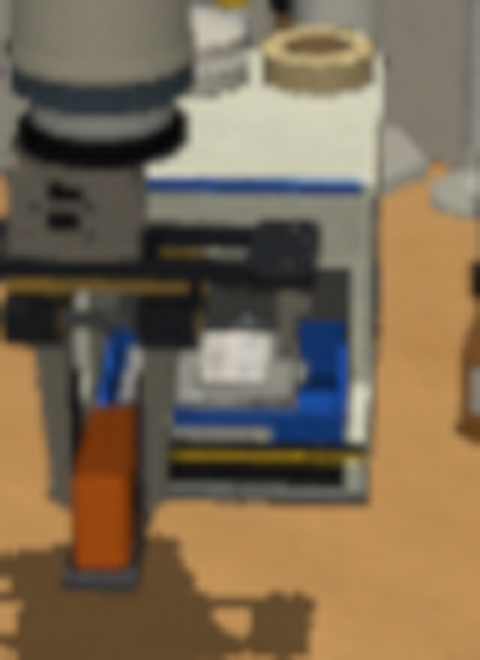

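The stop is reached: +20 N in x, with about -10 N vertically from the prong rubbing on the lip. I'll ease off and then look for squareness.

Emit:
jog_arm(commands=[[1.0, 0.1, 0, 0.1, 0], [1.0, 0.1, 0, 0.05, 0]])

```text
time_s: 11.45
position: [0.4835, -0.1078, 0.0828]
tcp_rot: [0.879, 0.478, -0.004, -0.004]
contact_force: [-0.1, 0.0, -3.3]
opening: 0.0256
```

Run:
```python
from h import *
import cv2
tipto(-.07,.04,.026)
s=manip.read_camera("wrist")
cv2.imwrite("pics/w10.png",cv2.resize(s[0:70,240:480],None,fx=3.3,fy=3.3,interpolation=cv2.INTER_CUBIC))
```

```text
tip bay [-0.0754  0.0408  0.0249] toolz [-0.0099  0.0028 -0.9999]
F bay [-0.   0.1 -3.3]
t 11.45 pos [ 0.4835 -0.1078  0.0828] yaw 0.9957 F [-0.1  0.  -3.3] op 0.0256
tool cm [ 0.54  0.14 -0.11] roll deg -0.24
```

View pics/w10.png

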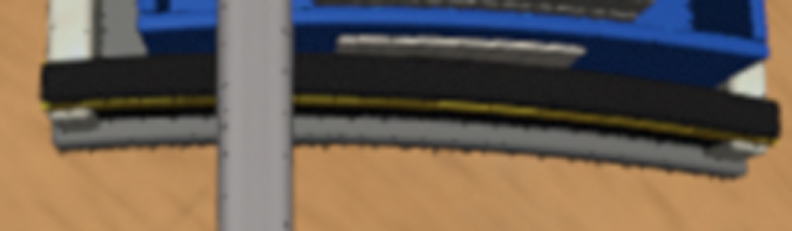

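Run:
```python
from h import *
import cv2
c=manip.camera_info("wrist")
for dx in (0,.004,.008):
  for y in (.05,-.0,-.02,-.04,-.055):
    a=wproj(c,pose(BAY,[(-.085+dx,y,.044)]))[0];b=wproj(c,pose(BAY,[(-.085,y,.030)]))[0];print(dx,y,np.round((a-[240,0])*3.3),np.round((b-a)*3.3,1))
s=cv2.imread("pics/w10.png")
for x in (170,330,400,480,600,640,700):
    col=s[:,x].astype(int); print(x,[tuple(col[r]) for r in range(16,110,4)][:0], [r for r in range(10,110) if col[r].max()<45][:1], [r for r in range(5,90) if col[r,0]-col[r+3,0]>35][:6])
```

```text
0 0.05 [180.  28.] [ 5.5 20.7]
0 -0.0 [444.  32.] [-11.4  20. ]
0 -0.02 [545.  41.] [-17.4  18.8]
0 -0.04 [641.  53.] [-22.7  17.1]
0 -0.055 [710.  64.] [-26.   15.7]
0.004 0.05 [180.  10.] [ 5.4 39.4]
0.004 -0.0 [443.  14.] [-10.9  38.7]
0.004 -0.02 [544.  22.] [-16.7  37.2]
0.004 -0.04 [641.  35.] [-21.8  35.3]
0.004 -0.055 [709.  46.] [-25.   33.6]
0.008 0.05 [180.  -9.] [ 5.3 57.9]
0.008 -0.0 [443.  -5.] [-10.4  57. ]
0.008 -0.02 [544.   4.] [-16.   55.4]
0.008 -0.04 [640.  17.] [-20.9  53.3]
0.008 -0.055 [708.  28.] [-24.   51.4]
170 [] [53] [25, 26, 27, 28, 29]
330 [] [52] [19, 20, 21, 22, 23]
400 [] [57] [20, 21, 22, 23, 24, 41]
480 [] [61] [23, 24, 25, 26, 44, 45]
600 [] [71] [32, 33, 34, 35]
640 [] [76] [37, 38, 39, 40]
700 [] [85] [45, 46, 47]
```

Force is relieved and the tray is level. The lip-to-stop separation shows the left end about flush and the right end about 3 mm short, so the tray is yawed about 1.5° against the right rail. To square it, I'll push the prong sideways (+y) on the tray's left inner wall, then pull again.

Emit:
jog_arm(commands=[[1.0, 0, -0.35, -0.05, 0], [1.0, 0, -0.35, -0.05, 0], [1.0, 0, -0.25, -0.05, 0]])

```text
time_s: 11.8
position: [0.474, -0.103, 0.0844]
tcp_rot: [0.879, 0.477, -0.005, -0.004]
contact_force: [-0.7, -0.1, -3.5]
opening: 0.026
```

```bash
python3 -c "
from h import *
tipto(-.08,.052,.026)"
```

```text
tip bay [-0.0766  0.0514  0.0262] toolz [-0.0116  0.0021 -0.9999]
F bay [-0.4  0.6 -3.5]
t 11.8 pos [ 0.474  -0.103   0.0844] yaw 0.9956 F [-0.7 -0.1 -3.5] op 0.026
tool cm [-0.34  0.01  0.02] roll deg -0.25
```

Emit:
jog_arm(commands=[[1.0, 0.05, -0.25, 0, 0], [1.0, 0.05, -0.25, 0, 0]])

```text
time_s: 12.0
position: [0.4704, -0.0996, 0.0848]
tcp_rot: [0.879, 0.477, -0.004, -0.003]
contact_force: [2.4, -0.2, -4.4]
opening: 0.0258
```

Emit:
jog_arm(commands=[[1.0, 0, -0.2, 0, 0], [1.0, 0, -0.2, 0, 0]])

```text
time_s: 12.2
position: [0.4677, -0.0973, 0.0852]
tcp_rot: [0.879, 0.477, -0.003, -0.002]
contact_force: [1.9, -0.5, -3.3]
opening: 0.0256
```

```bash
python3 -c "
from h import *
tipto(-.08,.052,.026)"
```

```text
tip bay [-0.0751  0.0594  0.0272] toolz [-0.008   0.0013 -1.    ]
F bay [ 0.7 -1.9 -3.3]
t 12.2 pos [ 0.4677 -0.0973  0.0852] yaw 0.9943 F [ 1.9 -0.5 -3.3] op 0.0256
tool cm [-0.49  0.83  0.12] roll deg -0.32
```

Emit:
jog_arm(commands=[[1.0, -0.15, -0.1, 0.05, 0], [1.0, -0.2, 0, 0.05, 0]])

```text
time_s: 12.4
position: [0.4658, -0.0994, 0.0846]
tcp_rot: [0.879, 0.477, -0.002, -0.002]
contact_force: [6.9, 8.9, -5.1]
opening: 0.0257
```

```bash
cat > sq.py <<'E'
from h import *
import cv2,sys
tipto(-.07,.045,.026)
c=manip.camera_info("wrist");s=manip.read_camera("wrist")
z=cv2.resize(s[0:70,240:480],None,fx=3.3,fy=3.3,interpolation=cv2.INTER_CUBIC);cv2.imwrite(sys.argv[1],z)
for y in (.05,.02,0,-.02,-.04,-.055):
    a=wproj(c,pose(BAY,[(-.085,y,.044)]))[0];b=wproj(c,pose(BAY,[(-.085,y,.030)]))[0];print(y,np.round((a-[240,0])*3.3),np.round((b-a)*3.3,1))
for x in (170,330,400,480,560,600,640,700):
    col=z[:,x].astype(int); print(x,[r for r in range(10,110) if col[r].max()<45][:1], [r for r in range(5,90) if col[r,0]-col[r+3,0]>35][:5])
E
python3 sq.py pics/w11.png
```

```text
tip bay [-0.0778  0.0597  0.0268] toolz [-0.0057  0.0017 -1.    ]
F bay [11.2 -1.  -5.1]
t 12.4 pos [ 0.4658 -0.0994  0.0846] yaw 0.994 F [ 6.9  8.9 -5.1] op 0.0257
tool cm [0.79 1.56 0.07] roll deg -0.34
0.05 [280.  19.] [-1.3 21.2]
0.02 [436.  24.] [-11.1  20.4]
0 [537.  32.] [-17.   19.2]
-0.02 [632.  44.] [-22.1  17.5]
-0.04 [722.  58.] [-26.4  15.6]
-0.055 [785.  70.] [-28.9  14.1]
170 [50] [42, 43, 44, 45, 46]
330 [44] [16, 17, 18, 19, 20]
400 [49] [18, 19, 20, 21, 22]
480 [55] [25, 26, 27, 28, 45]
560 [61] [32, 33, 34, 35, 52]
600 [67] [38, 39, 40, 58, 59]
640 [13] [42, 43, 44, 45, 46]
700 [78] [52, 53, 54, 55]
```

View pics/w11.png

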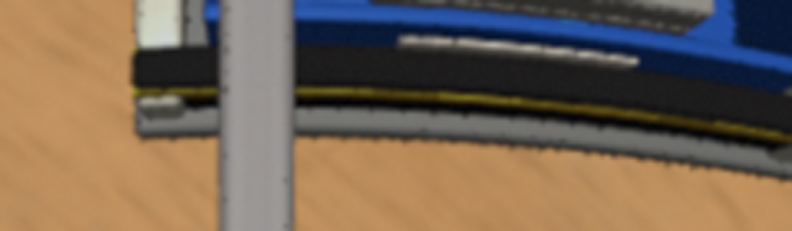

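Squareness is much better: the separation excess now varies by under 1 mm along the lip. I'll move the prong back towards the middle of the gap and pull up firmly once more.

Emit:
jog_arm(commands=[[1.0, 0.2, 0.1, 0, 0], [1.0, 0.1, 0.5, 0, 0], [1.0, 0, 0.6, 0, 0], [1.0, 0, 0.6, 0, 0]])

```text
time_s: 12.85
position: [0.4812, -0.107, 0.0837]
tcp_rot: [0.879, 0.477, -0.004, -0.003]
contact_force: [-0.4, -1.0, -1.9]
opening: 0.0258
```

```bash
python3 -c "
from h import *
tipto(-.08,.040,.026)"
```

```text
tip bay [-0.076   0.0431  0.0257] toolz [-0.0102  0.0023 -0.9999]
F bay [-1.  -0.2 -1.9]
t 12.85 pos [ 0.4812 -0.107   0.0837] yaw 0.9955 F [-0.4 -1.  -1.9] op 0.0258
tool cm [-0.4   0.38 -0.04] roll deg -0.25
```

Emit:
jog_arm(commands=[[1.0, -0.15, 0.3, 0.05, 0], [1.0, -0.2, 0, 0.05, 0], [1.0, -0.15, 0, 0.05, 0]])

```text
time_s: 13.15
position: [0.4836, -0.1113, 0.0817]
tcp_rot: [0.879, 0.477, -0.002, -0.005]
contact_force: [4.3, 12.0, -5.3]
opening: 0.0257
```

```bash
python3 sq.py pics/w12.png
```

```text
tip bay [-0.078   0.0385  0.0244] toolz [-0.0076  0.0068 -0.9999]
F bay [12.4  2.8 -5.3]
t 13.15 pos [ 0.4836 -0.1113  0.0817] yaw 0.9934 F [ 4.3 12.  -5.3] op 0.0257
tool cm [ 0.8  -0.56 -0.15] roll deg -0.37
0.05 [168.  15.] [ 6.3 21.7]
0.02 [327.  14.] [-4.  21.9]
0 [432.  18.] [-10.6  21.2]
-0.02 [534.  26.] [-16.7  20. ]
-0.04 [631.  38.] [-22.   18.3]
-0.055 [700.  48.] [-25.4  16.9]
170 [41] [12, 13, 14, 15, 16]
330 [43] [11, 12, 13, 14, 15]
400 [46] [14, 15, 16, 17, 34]
480 [50] [19, 20, 21, 22, 41]
560 [54] [27, 28, 29, 30]
600 [58] [32, 33, 34, 35]
640 [64] [37, 38, 39, 40]
700 [73] [46, 47, 48, 49]
```

The lip is square to the stop (constant offset along it) with a firm 12 N. Releasing and lifting the prong out.

Emit:
jog_arm(commands=[[1.0, 0.3, -0.1, 0, 0], [1.0, 0.2, 0, 0, 0]])

```text
time_s: 13.4
position: [0.4852, -0.1064, 0.0813]
tcp_rot: [0.879, 0.477, -0.002, -0.005]
contact_force: [0.4, 0.9, -2.8]
opening: 0.0258
```

```bash
python3 -c "
from h import *
tipto(-.072,.040,.08)"
```

```text
tip bay [-0.073   0.0398  0.024 ] toolz [-0.0086  0.0073 -0.9999]
F bay [ 1.   0.2 -2.8]
t 13.4 pos [ 0.4852 -0.1064  0.0813] yaw 0.9934 F [ 0.4  0.9 -2.8] op 0.0258
tool cm [ 0.11  0.02 -5.6 ] roll deg -0.37
```

Emit:
jog_arm(commands=[[1.0, 0, 0, -1, 0], [1.0, 0, 0, -1.5, 0], [1.0, 0, 0, -2, 0], [1.0, 0, 0, -3, 0], [1.0, 0, 0, -2, 0]])

```text
time_s: 13.9
position: [0.4836, -0.1076, 0.179]
tcp_rot: [0.879, 0.477, -0.005, -0.007]
contact_force: [0.5, 0.3, -2.8]
opening: 0.0258
```

Run:
```python
from h import *
import cv2
tipto(-.2,.0,.1)
s=manip.read_camera("scene");cv2.imwrite("pics/s13.png",cv2.resize(s[110:240,260:380],None,fx=5,fy=4.6,interpolation=cv2.INTER_CUBIC))
s=manip.read_camera("wrist");cv2.imwrite("pics/w13.png",s)
o,M=st();print(proj(manip.camera_info("scene"),o["position"]+M@TT))
```

```text
tip bay [-0.0751  0.0409  0.1212] toolz [-0.0155  0.0073 -0.9999]
F bay [ 0.5 -0.3 -2.8]
t 13.9 pos [ 0.4836 -0.1076  0.179 ] yaw 0.9938 F [ 0.5  0.3 -2.8] op 0.0258
tool cm [-12.46   4.3    2.07] roll deg -0.35
[[301.43836867 173.39781512]]
```

View pics/s13.png

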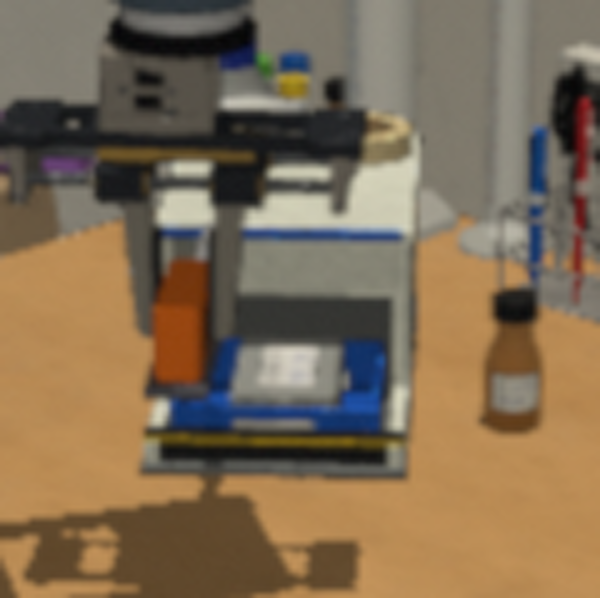

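View pics/w13.png

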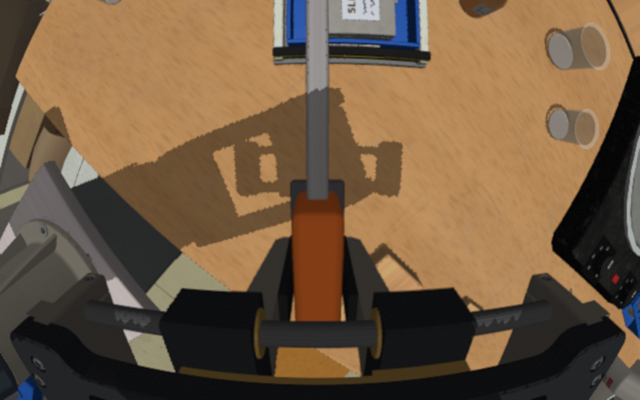

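Tray is against the stop and level with the box in it, and the hook is clear. Going back to the block.

```bash
python3 -c "
from h import *
to(.4605,-.254,.16,.122)"
```

```text
t 14.0 pos [ 0.4851 -0.1079  0.1797] yaw 0.9937 F [ 0.5  0.1 -2.7] op 0.0256
tool cm [-13.58   5.94   1.91] roll deg 49.94
```

Emit:
jog_arm(commands=[[1.0, -3, 1.3, 0, 0], [1.0, -3.4, 1.5, 0.2, 0], [1.0, -3.4, 1.5, 0.2, 0], [1.0, -3, 1.3, 0.2, 0], [1.0, 0, 0, 0, 8]])

```text
time_s: 14.5
position: [0.46, -0.2496, 0.1704]
tcp_rot: [0.909, 0.416, -0.004, -0.005]
contact_force: [0.6, 0.4, -2.7]
opening: 0.0261
```

Emit:
jog_arm(commands=[[1.0, 0, 0, 0, 8.5], [1.0, 0, 0, 0, 8.5], [1.0, 0, 0, 0, 8.5], [1.0, 0, 0, 0, 8.5], [1.0, 0, 0, 0, 5]])

```text
time_s: 15.0
position: [0.4556, -0.2508, 0.1646]
tcp_rot: [0.997, 0.08, -0.009, -0.005]
contact_force: [-0.0, 0.5, -3.9]
opening: 0.0258
```

```bash
python3 -c "
from h import *
to(.4605,-.254,.13,.122); print(st()[1][:,2])"
```

```text
t 15.0 pos [ 0.4556 -0.2508  0.1646] yaw 0.1608 F [-0.   0.5 -3.9] op 0.0258
tool cm [0.49 0.43 3.45] roll deg 2.22
[-0.01953959  0.00899685 -0.9997686 ]
```

```bash
cat >> h.py <<'E'
from scipy.spatial.transform import Rotation as Ro
M0=Ro.from_quat([.998,.061,.007,.006]).as_matrix();p0=np.array([.4635,-.2555,.0654])
def park(z):
    o,M=st(); off=M0.T@(np.array([.460,-.2545,.030])-p0)
    yw=np.arctan2(M[1,0],M[0,0]); a=.125-yw; R=np.array([[np.cos(a),-np.sin(a),0],[np.sin(a),np.cos(a),0],[0,0,1]])
    h=o["position"]+M@off; print("hook org",np.round(h,4),"xaxis",np.round((M@M0.T@[np.cos(.125),np.sin(.125),0]),4),"yaxis",np.round((M@M0.T@[-np.sin(.125),np.cos(.125),0]),4))
    to(*(np.array([.460,-.2545,z])-R@M@off),.125)
E
python3 - <<'E'
from h import *
import cv2
park(.05)
s=manip.read_camera("scene");cv2.imwrite("pics/s14.png",cv2.resize(s[180:300,270:400],None,fx=5,fy=5,interpolation=cv2.INTER_CUBIC))
E
```

```text
hook org [ 0.4509 -0.2492  0.1294] xaxis [ 0.9861  0.1631 -0.031 ] yaxis [-0.1624  0.9864  0.0249]
t 15.0 pos [ 0.4556 -0.2508  0.1646] yaw 0.1608 F [-0.   0.5 -3.9] op 0.0258
tool cm [0.95 0.78 7.91] roll deg 2.05
```

View pics/s14.png

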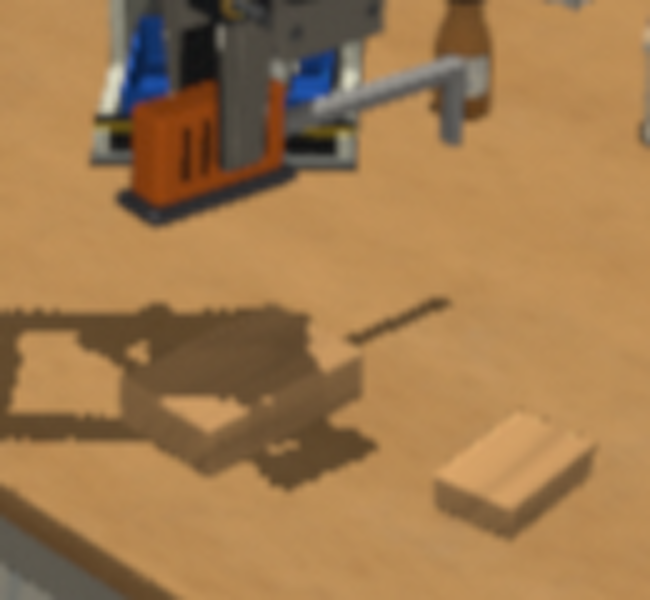

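Emit:
jog_arm(commands=[[1.0, 0.5, 0.4, 1.5, 2], [1.0, 0.4, 0.3, 2.5, 0], [1.0, 0.1, 0, 2, 0], [1.0, 0, 0, 0.8, 0]])

```text
time_s: 15.45
position: [0.4647, -0.2561, 0.0929]
tcp_rot: [0.998, 0.064, -0.01, -0.005]
contact_force: [-0.3, -0.1, -3.1]
opening: 0.0256
```

```bash
python3 -c "
from h import *
park(.032)"
```

```text
hook org [ 0.4599 -0.2544  0.0577] xaxis [ 0.991   0.1304 -0.0316] yaxis [-0.1297  0.9913  0.0238]
t 15.45 pos [ 0.4647 -0.2561  0.0929] yaw 0.1277 F [-0.3 -0.1 -3.1] op 0.0256
tool cm [0.05 0.04 2.57] roll deg 0.15
```

Emit:
jog_arm(commands=[[1.0, 0, 0, 1.0, 0], [1.0, 0, 0, 0.7, 0], [1.0, 0, 0, 0.2, 0]])

```text
time_s: 15.75
position: [0.4633, -0.2555, 0.0717]
tcp_rot: [0.998, 0.065, -0.011, -0.005]
contact_force: [0.4, 0.3, -2.3]
opening: 0.0254
```

```bash
python3 -c "
from h import *
park(.031)"
```

```text
hook org [ 0.4585 -0.2538  0.0365] xaxis [ 0.9906  0.1329 -0.0335] yaxis [-0.1321  0.9909  0.0251]
t 15.75 pos [ 0.4633 -0.2555  0.0717] yaw 0.1302 F [ 0.4  0.3 -2.3] op 0.0254
tool cm [0.15 0.09 0.54] roll deg 0.3
```

Emit:
jog_arm(commands=[[1.0, 0.1, 0.1, 0.3, 0], [1.0, 0, 0, 0.1, 0]])

```text
time_s: 15.95
position: [0.4648, -0.2567, 0.068]
tcp_rot: [0.998, 0.065, -0.01, -0.005]
contact_force: [0.4, 0.5, -3.0]
opening: 0.0251
```

Emit:
jog_arm(commands=[[1.0, 0, 0, 0.1, 0]])

```text
time_s: 16.05
position: [0.4651, -0.2569, 0.0673]
tcp_rot: [0.998, 0.065, -0.01, -0.005]
contact_force: [0.4, -0.4, -3.1]
opening: 0.026
```

```bash
python3 -c "
from h import *
park(.031)"
```

```text
hook org [ 0.4604 -0.2552  0.0321] xaxis [ 0.9906  0.1333 -0.032 ] yaxis [-0.1326  0.9909  0.024 ]
t 16.05 pos [ 0.4651 -0.2569  0.0673] yaw 0.1306 F [ 0.4 -0.4 -3.1] op 0.026
tool cm [-0.03 -0.07  0.11] roll deg 0.32
```

Emit:
jog_arm(commands=[[1.0, 0, 0, 0.1, 0], [1.0, 0, 0, 0.1, 0]])

```text
time_s: 16.25
position: [0.4652, -0.257, 0.0665]
tcp_rot: [0.998, 0.065, -0.01, -0.005]
contact_force: [-6.2, 2.6, 14.3]
opening: 0.0257
```

Emit:
jog_arm(commands=[[1.0, 0, 0, 0.15, 0]])

```text
time_s: 16.35
position: [0.4652, -0.257, 0.0663]
tcp_rot: [0.998, 0.065, -0.01, -0.005]
contact_force: [-7.7, 4.9, 21.7]
opening: 0.0259
```

```bash
python3 -c "
from h import *
park(.031)"
```

```text
hook org [ 0.4604 -0.2554  0.0311] xaxis [ 0.9905  0.1335 -0.0316] yaxis [-0.1328  0.9909  0.0236]
t 16.35 pos [ 0.4652 -0.257   0.0663] yaw 0.1308 F [-7.7  4.9 21.7] op 0.0259
tool cm [-0.03 -0.09  0.01] roll deg 0.33
```

Foot is on the block. I'll ease the press and then open.

Emit:
jog_arm(commands=[[1.0, 0, 0, -0.1, 0], [1.0, 0, 0, -0.03, 0]], grip_force=10)

```text
time_s: 16.55
position: [0.4656, -0.2572, 0.0685]
tcp_rot: [0.998, 0.065, -0.009, -0.004]
contact_force: [-0.2, -1.2, -2.9]
opening: 0.026
```

Emit:
jog_arm(commands=[[3.2, 0, 0, 0, 0], [4, 0, 0, -0.05, 0], [6, 0, 0, -0.05, 0], [8, 0, 0, -0.05, 0], [9, 0, 0, -0.05, 0]])

```text
time_s: 17.05
position: [0.4667, -0.2578, 0.0712]
tcp_rot: [0.998, 0.065, -0.008, -0.004]
contact_force: [-0.2, 0.5, 0.7]
opening: 0.062
```

Run:
```python
from h import *
import cv2
park(.031)
s=manip.read_camera("scene");cv2.imwrite("pics/s15.png",cv2.resize(s[180:300,270:400],None,fx=5,fy=5,interpolation=cv2.INTER_CUBIC))
s=manip.read_camera("wrist");cv2.imwrite("pics/w15.png",s)
```

```text
hook org [ 0.4621 -0.2562  0.036 ] xaxis [ 0.9906  0.1335 -0.0286] yaxis [-0.133   0.9909  0.0214]
t 17.05 pos [ 0.4667 -0.2578  0.0712] yaw 0.1309 F [-0.2  0.5  0.7] op 0.062
tool cm [-0.18 -0.19  0.5 ] roll deg 0.34
```

View pics/s15.png

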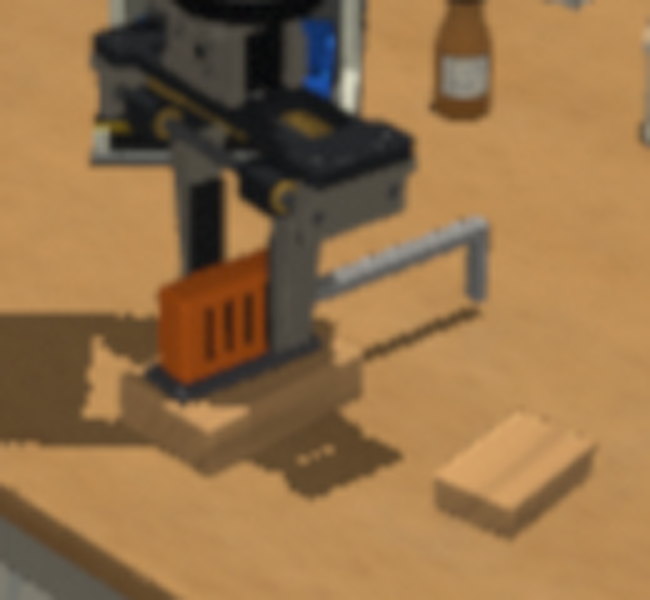

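View pics/w15.png

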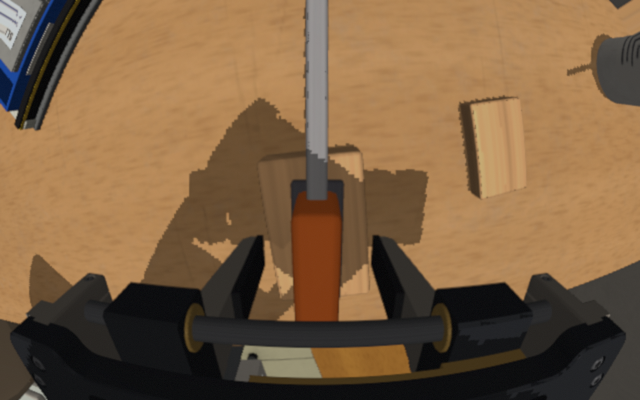

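The hook stands on the larger block with the fingers opening clear. Going up.

Emit:
jog_arm(commands=[[9, 0, 0, 0, 0], [9, 0, 0, 0, 0], [9, 0, 0, -1, 0], [9, 0, 0, -2, 0], [9, 0, 0, -3, 0]])

```text
time_s: 17.65
position: [0.4651, -0.2568, 0.1303]
tcp_rot: [0.998, 0.065, -0.011, -0.006]
contact_force: [0.1, 0.3, 0.1]
opening: 0.0901
```

Emit:
jog_arm(commands=[[9, 0, 0, -4, 0], [9, 0, 0, -4, 0], [9, 0, 0, -2, 0], [9, -4, 4, 0, 0], [9, -4, 4, 0, 0]])

```text
time_s: 18.15
position: [0.4085, -0.3385, 0.2427]
tcp_rot: [0.998, 0.069, -0.007, -0.003]
contact_force: [0.4, -1.0, 0.7]
opening: 0.0903
```

Emit:
jog_arm(commands=[[9, -3, 4, 0, 0], [9, -3, 4, 0, 0], [9, -3, 4, 0, 0], [9, -2, 2, 0, 0], [9, 0, 0, 0, 0]])

```text
time_s: 18.65
position: [0.3134, -0.4989, 0.2489]
tcp_rot: [0.998, 0.068, -0.005, 0.0]
contact_force: [0.5, -0.7, 0.4]
opening: 0.0897
```

Run:
```python
from h import *
import cv2
print(manip.get_obs()["position"])
s=manip.read_camera("scene");cv2.imwrite("pics/s16.png",cv2.resize(s[110:310,260:440],None,fx=4,fy=3,interpolation=cv2.INTER_CUBIC))
t=manip.read_camera("top");cv2.imwrite("pics/t16.png",cv2.resize(t[100:300,160:440],None,fx=2.8,fy=2.8,interpolation=cv2.INTER_CUBIC))
cv2.imwrite("pics/t16b.png",cv2.resize(t[150:240,225:310],None,fx=6.5,fy=6.5,interpolation=cv2.INTER_CUBIC))
```

```text
[ 0.31335822 -0.49891169  0.24892289]
```

View pics/s16.png

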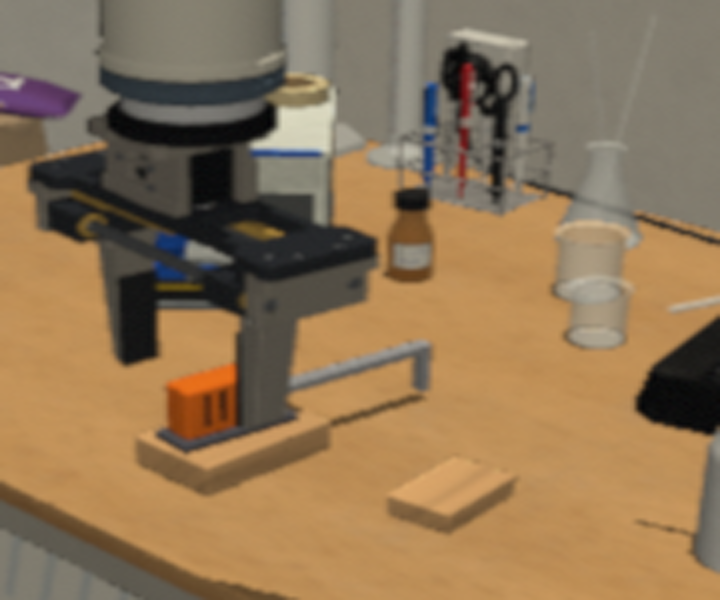

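View pics/t16.png

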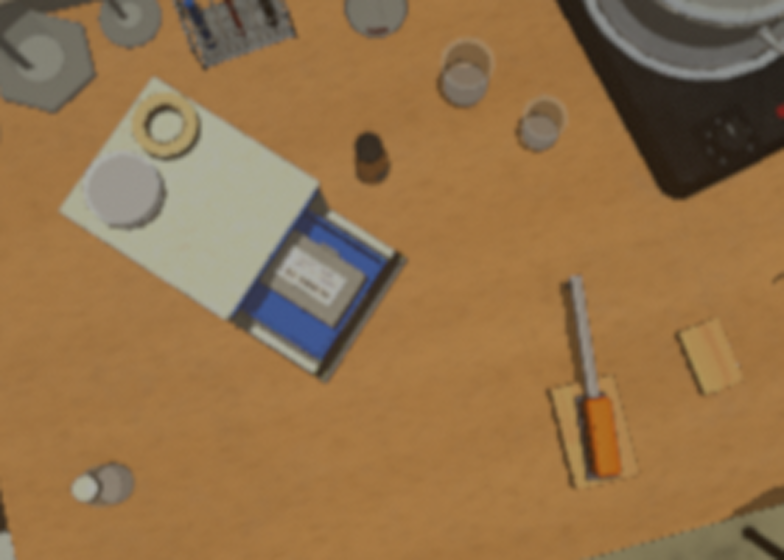

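View pics/t16b.png

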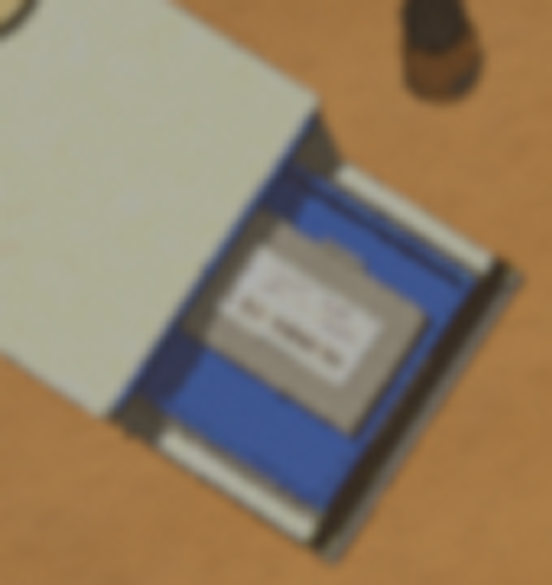

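The top view shows the tray square against the stop strip from end to end. The hook stands on the larger block, and the vial, beaker and flask are at the same pixels as at the start. Handing in.

```bash
python3 -c "
from plant import manip
print(manip.sign_off())"
```

```text
the job is handed in; nothing more can be done
None
```

The tray is up against the stop strip, the hook stands back on the larger parking block, and the job was handed in at about 19 s.

- **Drag:** I lowered the prong into the gap left of the slide box; no contact force showed below the rim. The tray then slid with about 2.5–5 N.
- **Squaring:** The first pull reached the stop at about 20 N but left the tray yawed about 1.5°, right end roughly 3 mm short. I nudged it sideways with the prong, then pulled again to 12 N. The measured lip-to-stop gap was then even along the strip. It read a constant 1–2 mm, which I put down to camera calibration rather than a real gap.
- **Side load:** During the first pull the wrist also read about 10 N vertically, from the prong rubbing up the lip. It went away when I eased off, and the tray looked level afterwards.
- **Parking:** The hook went down tilted about 2° in the grip. It was pressed on with at most about 22 N and settled upright on release.
- **Last pictures:** The hook is upright on the block, the tray lies along the whole strip with the box in it, and the vial, beaker and flask are where they started. The gripper is open and clear.

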